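Rebuild the tracing projector's tilted objective and screw down its retaining ring

TASK

Rebuild the objective of the tracing projector: drop the domed lens (dome up), then the open spacer, then the flat filter into its tilted barrel, each lying flat on the one before. Then set the retaining ring in the mouth, feel for where its two pins drop into the notches, and screw it clockwise all the way home so that it clamps the stack and stays when you let go. Leave the other things on the bench where they are.

Things in the scene. Friction and masses are not known exactly. Their poses are not given: they have to be found in the camera images.
- projector: Grey tracing projector, fixed to the bench. Base plate x -60 to 200 mm, 150 mm wide (y), 12 mm thick; on it a housing over x 40 to 200 mm, 60 mm high, full width; two cheeks beside the barrel, at y = +-44 mm, 10 mm thick, 52 mm high, x -30 to 30 mm. Origin on the bench; +x points from the barrel to the housing, z up.
- barrel: Its objective barrel: aluminium, outer diameter 66 mm, tilted 30 deg from vertical towards the projector's -x. Origin on the bore axis at the top of the spring seat, 48 mm above the bench, where the lens comes to lie; z points out along the bore axis, y is the projector's y (level). Bore 42.6 mm diameter, polished and slippery. This frame does not tell where the notches are.
- mouth (a point): Centre of the mouth, on the bore axis, level with the flat rim: 79.5 mm above the seat. Axes of the barrel. A lip, 42.4 mm inner diameter, rings the mouth; it has two opposite notches, 12 mm wide, out to radius 27.5 mm. The barrel may stand turned in its holder: looking in, the line through the notches lies 0.21 to 1.01 rad anticlockwise of the y axis; not measured, to be seen or felt.
- groove (a point): Point on the bore axis at the thread's lower end, 71.5 mm above the seat. Under the lip a coarse thread groove runs clockwise (looking into the mouth) from each notch: its upper flank is at 75.5 mm above the seat 20 deg from the notch's middle, falls to 71.5 mm at 65 deg, then stays level to a hard stop that a pin's axis meets at about 80 deg. Anticlockwise it is blocked.
- seat (a joint): Sprung seat at the bottom of the barrel, in m: 0 at rest (the parts' weight does not move it), grows as the stack is pressed into the barrel. About 3 N starts it, then 1.2 N more per mm; stops at 7 mm. With ring screwed home it is pressed in about 3 mm.
- lens: Mounted lens: aluminium rim, outer diameter 40.6 mm, 20 mm high, with a clear glass dome standing 3 mm higher in the middle. Lies dome up. About 50 g. The lower edges of lens, spacer and filter are chamfered by 1.5 mm. Origin at the centre of its underside, z up.
- spacer: Spacer: plain open aluminium ring, outer diameter 40 mm (twelve slightly flattened sides: 38.6 mm over the flats), hole 31 mm, 24 mm high. About 30 g. Origin at the centre of its underside, z up. Leave this side down.
- filter: Mounted filter: aluminium rim, outer diameter 40.6 mm, 20 mm high, with flat dark grey glass a little below the rim. About 35 g. Origin at the centre of its underside, z up; leave this side down.
- ring: Retaining ring, aluminium, 35 mm high, hole 31 mm, about 70 g. A skirt of 40 mm outer diameter, 21 mm high, below; a ribbed grip flange of 54 mm diameter (52.2 over its flats) from z = 21 to 35 mm above. Two round steel pins, 5 mm thick, stand out of the skirt along its +x and -x axes to radius 26 mm. Stands skirt down. Origin at the centre of its underside, z up.
- ring_pins (a point): Point on the ring's axis, level with its two pins' centre line, 8 mm above its underside. Off the notches the pins ride on the rim (ring's underside 74 mm above the seat at rest); in the notches the ring sinks until it rests on the filter (64 mm), pins just below the thread's start; screwed home, a clockwise turn of some 65 to 80 deg, it stands at about 61 mm.
- paint_jar: Bystander: small paint jar, 48 mm diameter, 58 mm high; origin under its centre.
- glue_bottle: Bystander: white glue bottle, 40 mm diameter, 110 mm high; origin under its centre.
- collar: Bystander: a wider plain aluminium collar, 60 mm outer diameter, 44 mm hole, 12 mm high; does not belong in the barrel; origin under its centre.
- brush: Bystander: brush lying flat.
- screwdriver: Bystander: screwdriver lying flat.
- eraser: Bystander: white eraser, 45 x 22 x 12 mm; origin under its centre.
- pencil_case: Bystander: green pencil case, 190 mm long, 50 mm wide, 35 mm high; origin under its centre.

How it is judged:
By the outcome, as a careful person would: the job done as asked, in the order asked, and still so for the second after the job is handed in, with the robot touching nothing.
It also fails if it takes over 72 s, if anything falls off the work surface, if the arm or the gripper's body presses on something with over 40 N, if the wrist force passes 120 N, or if a joint passes its speed limit or range.

ROBOT

A 7-joint arm with a two-finger parallel gripper is mounted at the origin on the work surface. World frame = base frame: x ahead of the robot, y to its left, z up, the work surface at z = 0. Lengths are in m, angles in rad, forces in N, time in s.
With the tool pointing down it reaches from about 0.425 to 0.875 m from the base axis. Payload 4.7 kg.
Tool frame: the origin (TCP) lies midway between the tips of the shut fingers; the grasp point (between the pads) lies 19 mm behind it (ctrl.grip_point_offset is the distance from the TCP to the grasp point, in m); z points along the fingers, y is the line along which they close (so a half turn about z gives the same grasp; the last joint's range is limited). The gripper opens to 87 mm and grips with 3 to 60 N. Pads are 19 mm wide; open, the fingers measure 117 mm over their backs; the gripper's body (75 mm by 190 mm) begins 51 mm behind the grasp point.
Start: joints at [-1.295, 0.321, -0.07, 1.45, 0.023, 1.371, -0.057], TCP at [0.168, 0.628, 0.189] pointing down, gripper open.
Joint ranges: [-2.86, 2.86], [-0.3, 2.09], [-1.38, 1.24], [0.06, 2.45], [-1.56, 4.7], [0.09, 2.05], [-2.69, 2.69]. Speed limits (rad/s): [2.57, 2.57, 3.14, 3.14, 3.14, 3.14, 3.14].

INTERFACE

Orientations are given as a rotation vector (axis times angle).
In Python, from bench import ctrl gives the robot as it stands.
- The arm moves only by the tool move_arm, never from a script. Its argument "increments" is text: rows parted by semicolons, each of 7 numbers parted by spaces: the shift along the world's x, y, z in mm, then the turn, a rotation vector about the world's x, y, z in degrees, then the closure in counts, from 0 (fully open) to 255 (shut). A call has exactly 8 rows; each row shifts and turns the commanded pose from where the row before left it; what a row does not reach is not made up. A row lasts 1/12 s, in which the tool goes at most 41.7 mm and 7.16 degrees, less where a joint would pass 70% of its speed; a pose out of reach is approached as far as the arm can. A call with a gripper value outside its range is refused whole. The fingers move at their own pace and stop on an object; "grip_force" is the grip in N (left out, the last holds). Time passes only in rows, so rows that do not move let the fingers close, or fill a call up. It gives the time, the measured TCP pose, the force, the opening and the grip force at its end, in the units of the state.
- ctrl.get_state(): the state, without advancing time (a new reading comes with each control period).
- ctrl.get_image(name): name is "scene" or "side" or "wrist"; returns a dict with "frame" (420x560x3 uint8, red, green, blue), "depth" (420x560 float32, m along the optical axis (not along the pixel's ray), 0 where there is no reading), "fx", "fy", "cx", "cy" (pixels), "k1" (the pictures are not rectified: a ray, as slopes to the right and down, at radius r is drawn at 1 + k1 r^2 times it, then the intrinsics apply), "position" and "orientation" of the camera in the world. Camera axes: x right, y down, z forward; pixel columns grow to the right and rows downward; lengths in m; the calibration is good to about 2 mm. A picture is of the moment at which its call begins.
- ctrl.close_job(): hands the job in; it is judged then, once.
Trained networks look in a picture, given as the dict that the camera call returned (one of the last four; its "shot" number tells which), for a name from the list of things; names that differ only in an ending like _2 or _b are one class to them, and where a whole thing is asked for, a point or a joint stands for the part that bears it (a point fixed in the world has none). Each returns a list of dicts, best first, with "score" (0 to 1); they miss things now and then, are a little off and sometimes report something else, mostly with a low value. They report only what shows in the picture. A call takes as long as a camera call.
- ctrl.find_in(target, picture): "centre" ([x, y, z] in m, in world coordinates, good to about 4 mm: the middle of the surface that is visible of it).
- ctrl.silhouettes(target, picture): "region" (420x560 bool, what is visible of it).
The state is a dict: "time": time; "joint_positions": joint angles; "qd": joint speeds; "joint_torque": joint torques, N m; "position": TCP position; "tool_rot": TCP orientation; "ft_force": force on the tool from outside, world axes, zero at the start; "torque": the same for the moment, N m; "grip_width": opening from 0.0 (shut) to 1.0 (fully open); "grip_force": force on a finger pad.
Only numpy, scipy, OpenCV 4.12 (cv2) and the standard library are available. Lean on these libraries where they do the work, as an engineer would, in place of code of your own. Each camera call takes 0.05 s, during which the arm holds its last target. There are 200 camera calls.

## Working session

There is one attempt and no reset: what is moved stays moved. The work goes in short steps, Python scripts to look and compute and a tool call to move; the robot and the scene stay as the last step left them, time stands still between calls to the robot, and variables do not carry over. Pictures are saved under pics/ and viewed, at most 10 in all, crops included, and the job is handed in when it is done.

Besides the shell and the picture viewer there is one more tool, called after "Emit:" in YAML: its name, and indented under it one key for each argument. move_arm: Moves the arm, as the interface text tells. Its arguments: {"type":"object","properties":{"increments":{"type":"string"},"grip_force":{"type":"number"}},"required":["increments"]}

```bash
ls; mkdir -p pics; cat > h.py <<'E'
import numpy as np, cv2, pickle
from bench import ctrl
from scipy.spatial.transform import Rotation as R
def rot(o):
    o=np.array(o,float)
    if o.shape==(3,3): return o
    return R.from_rotvec(o).as_matrix() if o.size==3 else R.from_quat(o).as_matrix()
def cloud(p):
    h,w=p['depth'].shape
    u,v=np.meshgrid(np.arange(w),np.arange(h))
    K=np.array([[p['fx'],0,p['cx']],[0,p['fy'],p['cy']],[0,0,1.]])
    q=cv2.undistortPoints(np.stack([u,v],-1).reshape(-1,1,2).astype(float),K,np.array([p['k1'],0,0,0.])).reshape(h,w,2)
    d=p['depth'].astype(float)
    c=np.dstack([q*d[...,None],d])
    return c@rot(p['orientation']).T+np.array(p['position'])
def project(p,X):
    c=(np.atleast_2d(X)-np.array(p['position']))@rot(p['orientation'])
    s=c[:,:2]/c[:,2:]; s=s*(1+p['k1']*(s**2).sum(1,keepdims=True))
    return s*[p['fx'],p['fy']]+[p['cx'],p['cy']]
def save(p,n,crop=None,z=1):
    f=p['frame'][...,::-1]
    if crop: f=f[crop[1]:crop[3],crop[0]:crop[2]]
    cv2.imwrite('pics/'+n,cv2.resize(f,None,fx=z,fy=z,interpolation=cv2.INTER_CUBIC))
E
python3 - <<'E'
from h import *
s=ctrl.get_state(); print({k:np.round(v,4) for k,v in s.items()}, ctrl.grip_point_offset)
ims=[]
for n in ['scene','side','wrist']:
    p=ctrl.get_image(n); ims.append(p['frame'][...,::-1])
    pickle.dump(p,open(n+'0.pkl','wb'))
    print(n,p['fx'],p['k1'],np.round(p['position'],3),np.round(p['orientation'],3))
    for t in ['projector','barrel','lens','spacer','filter','ring','collar','paint_jar','glue_bottle','pencil_case','eraser','brush','screwdriver']:
        r=ctrl.find_in(t,p)
        print(' ',t,[(np.round(a['centre'],3).tolist(),round(a['score'],2)) for a in r[:2]])
cv2.imwrite('pics/a.png',cv2.resize(np.vstack([np.hstack(ims[:2])]),(800,300)))
cv2.imwrite('pics/a1.png',ims[0])
cv2.imwrite('pics/a2.png',ims[1])
E
```

```text
pics
{'time': np.float64(0.0), 'joint_positions': array([-1.2949,  0.3218, -0.0701,  1.4517,  0.0226,  1.3708, -0.0569]), 'qd': array([ 0.0001, -0.0013, -0.0003, -0.0004, -0.0006,  0.0007,  0.0015]), 'joint_torque': array([ 6.00000e-04, -4.91280e+01, -4.03500e-01, -3.12536e+01,
       -6.39000e-02,  4.36000e-02,  2.00000e-04]), 'position': array([0.1681, 0.6273, 0.1879]), 'tool_rot': array([-4.1000e-01, -3.1145e+00,  3.0000e-03]), 'ft_force': array([ 0.1996, -0.5417,  0.3282]), 'torque': array([ 0.0169, -0.0384, -0.0298]), 'grip_force': np.float64(0.0), 'grip_width': np.float64(1.0025)} 0.0187
scene 428.9580612297849 -0.06187604297377745 [1.141 0.403 1.114] [-1.359 -2.399  0.754]
  projector [([0.644, 0.027, 0.06], 0.59)]
  barrel [([0.553, 0.005, 0.093], 0.75)]
  lens [([0.448, 0.232, 0.021], 0.43)]
  spacer [([0.576, -0.256, 0.017], 0.56)]
  filter [([0.452, -0.243, 0.016], 0.6)]
  ring []
  collar [([0.368, -0.121, 0.012], 0.68)]
  paint_jar [([0.549, 0.387, 0.049], 0.64), ([0.59, 0.269, 0.035], 0.35)]
  glue_bottle [([0.521, -0.383, 0.065], 0.56)]
  pencil_case [([0.41, 0.399, 0.
[... 574 characters left out ...]
ar [([0.36, -0.127, 0.013], 0.65), ([0.51, -0.401, 0.058], 0.38)]
  paint_jar [([0.538, 0.368, 0.033], 0.68), ([0.606, -0.022, 0.06], 0.6)]
  glue_bottle [([0.51, -0.402, 0.06], 0.85)]
  pencil_case [([0.4, 0.389, 0.032], 0.95)]
  eraser []
  brush [([0.711, 0.324, 0.015], 0.78), ([0.59, 0.259, 0.032], 0.69)]
  screwdriver [([0.727, -0.338, 0.019], 0.93)]
wrist 340.5297434623047 -0.06003028402773668 [0.091 0.648 0.385] [2.298 1.763 0.262]
  projector []
  barrel [([0.344, 0.456, 0.032], 0.38)]
  lens []
  spacer []
  filter []
  ring []
  collar []
  paint_jar [([0.344, 0.453, 0.03], 0.67)]
  glue_bottle []
  pencil_case [([0.345, 0.452, 0.032], 0.95)]
  eraser []
  brush []
  screwdriver []
```

View pics/a1.png

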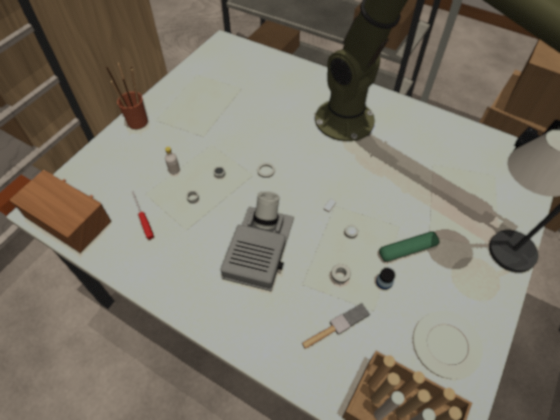

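View pics/a2.png

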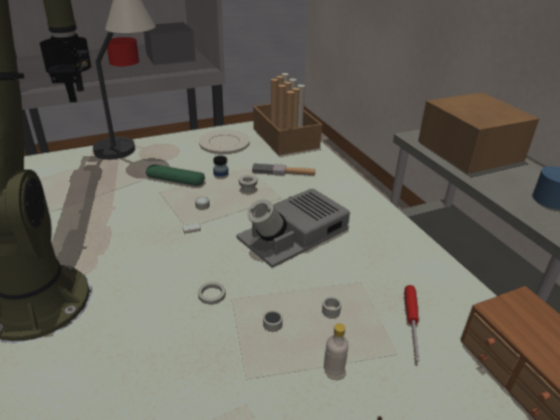

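The scene picture shows the lens (351,231), ring (341,272), filter (219,172), spacer (193,197), collar (266,170) and the barrel mouth (267,200). The side picture agrees, so next I'll take coarse poses from depth.

```bash
python3 - <<'E'
from h import *
C={n:cloud(pickle.load(open(n+'0.pkl','rb'))).reshape(-1,3) for n in ['scene','side']}
for n,c in C.items():
    b=c[(abs(c[:,0]-.45)<.08)&(abs(c[:,1])<.4)&(abs(c[:,2])<.01)]; print(n,'bench z',np.median(b[:,2]))
    m=(c[:,0]>.45)&(c[:,0]<.85)&(abs(c[:,1])<.14)&(c[:,2]>.052)&(c[:,2]<.068)
    q=c[m,:2].astype(np.float32); print(len(q), cv2.minAreaRect(q*1000))
    m=(c[:,0]>.42)&(c[:,0]<.85)&(abs(c[:,1])<.14)&(c[:,2]>.006)
    t=c[m&(c[:,2]>.085)]; print('barrel top pts',len(t),t.mean(0),t.min(0),t.max(0), t[t[:,2]>.11].mean(0))
    for nm,ctr,h in [('lens',(.448,.232),.02),('spacer',(.576,-.256),.024),('filter',(.452,-.243),.02),('ring',(.585,.262),.035)]:
        k=(np.hypot(c[:,0]-ctr[0],c[:,1]-ctr[1])<.045)
        q=c[k&(c[:,2]>h-.005)&(c[:,2]<h+.008)]
        print(nm,len(q),np.round((q.min(0)+q.max(0))/2,3),np.round(q.max(0)-q.min(0),3))
w=pickle.load(open('wrist0.pkl','rb')); s=ctrl.get_state()
T=R.from_rotvec(s['tool_rot']).as_matrix()
print('cam in tool',T.T@(np.array(w['position'])-s['position']), T.T@rot(w['orientation']))
E
```

```text
scene bench z -7.486368299780555e-05
2736 ((638.380615234375, 25.72863006591797), (229.21405029296875, 149.87350463867188), 15.636824607849121)
barrel top pts 508 [ 5.37359596e-01 -2.67527617e-04  1.07739976e-01] [ 0.48821391 -0.03815845  0.08533154] [0.57252928 0.02958426 0.13364381] [5.38685636e-01 2.98741770e-05 1.20908756e-01]
lens 122 [0.44  0.235 0.021] [0.04  0.041 0.011]
spacer 53 [ 0.579 -0.257  0.024] [0.041 0.038 0.009]
filter 78 [ 0.451 -0.244  0.019] [0.038 0.037 0.008]
ring 194 [0.589 0.272 0.035] [0.055 0.054 0.01 ]
side bench z -1.834640224651629e-05
2135 ((626.9608154296875, 17.92951202392578), (248.84339904785156, 152.76719665527344), 15.719346046447754)
barrel top pts 680 [ 0.52347408 -0.01502675  0.10679978] [ 0.48788936 -0.04540866  0.08501624] [0.56734796 0.01943142 0.13384373] [ 0.52806257 -0.01249014  0.12013703]
lens 102 [0.437 0.23  0.021] [0.039 0.045 0.012]
spacer 117 [ 0.578 -0.263  0.023] [0.04  0.041 0.007]
filter 254 [ 0.449 -0.249  0.018] [0.041 0.043 0.006]
ring 117 [0.587 0.263 0.034] [0.054 0.06  0.008]
cam in tool [ 0.08036996 -0.00038112 -0.195897  ] [[-1.09069908e-04 -9.56844453e-01 -2.90600554e-01]
 [ 9.99999930e-01 -2.08226228e-04  3.10289190e-04]
 [-3.57409147e-04 -2.90600500e-01  9.56844408e-01]]
```

Emit:
move_arm:
  increments: "20.75 -23.6 -4.25 0 0 0 0;20.75 -23.6 -4.25 0 0 0 0;20.75 -23.6 -4.25 0 0 0 0;20.75 -23.6 -4.25 0 0 0 0;20.75 -23.6 -4.25 0 0 0 0;20.75 -23.6 -4.25 0 0 0 0;20.75 -23.6 -4.25 0 0 0 0;20.75 -23.6 -4.25 0 0 0 0"

```text
time: 2.77
position: [0.3352, 0.4379, 0.155]
tool_rot: [0.41, 3.114, 0.001]
ft_force: [0.7, -0.5, 0.6]
grip_width: 0.999
grip_force: 0.0
```

Emit:
move_arm:
  increments: "20.75 -23.6 -4.25 0 0 0 0;20.75 -23.6 -4.25 0 0 0 0;20.75 -23.6 -4.25 0 0 0 0;20.75 -23.6 -4.25 0 0 0 0;20.75 -23.6 -4.25 0 0 0 0;20.75 -23.6 -4.25 0 0 0 0;20.75 -23.6 -4.25 0 0 0 0;0 0 0 0 0 0 0"

```text
time: 3.43
position: [0.4841, 0.2664, 0.1248]
tool_rot: [0.425, 3.11, -0.006]
ft_force: [-0.1, -0.5, -0.1]
grip_width: 1.0
grip_force: 0.0
```

```bash
python3 - <<'E'
from h import *
s=ctrl.get_state(); print(s['time'],s['position'],s['tool_rot'],s['joint_positions'])
p=ctrl.get_image('wrist'); pickle.dump(p,open('w1.pkl','wb')); save(p,'w1.png')
c=cloud(p).reshape(-1,3)
for nm,ctr,h in [('lens',(.438,.232),.02),('ring',(.588,.266),.035)]:
    k=(np.hypot(c[:,0]-ctr[0],c[:,1]-ctr[1])<.045)
    q=c[k&(abs(c[:,2]-h)<.003)]
    cc,r=cv2.minEnclosingCircle((q[:,:2]*1000).astype(np.float32))
    print(nm,len(q),np.round(q.mean(0),4),cc,r, project(p,[ctr[0],ctr[1],h]))
E
```

```text
3.4333 [0.48407894 0.26635105 0.1247587 ] [ 0.42504734  3.1099547  -0.00552663] [-0.77653681  0.15479218  0.24461055  1.78979964 -0.0352715   1.20180439
  0.77712369]
lens 1479 [0.4361 0.2334 0.0206] (436.723876953125, 232.85812377929688) 20.52284049987793 [[233.71953769 163.39003289]]
ring 593 [0.5708 0.2743 0.035 ] (587.4426879882812, 270.51068115234375) 27.849260330200195 [[313.60970981 306.54285907]]
```

View pics/w1.png

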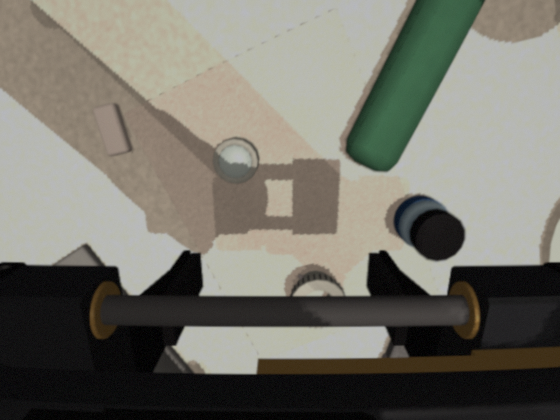

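Wrist picture: the lens is at (235,160), clear of the fingers. The jar is at (428,228), and the ring at (315,290) is partly hidden. I'll go over the lens and turn the tool into line with the projector.

Emit:
move_arm:
  increments: "-7.9 -5.6 -8 0 0 5.2 0;-7.9 -5.6 -8 0 0 5.2 0;-7.9 -5.6 -8 0 0 5.2 0;-7.9 -5.6 -8 0 0 5.2 0;-7.9 -5.6 -8 0 0 5.2 0;-7.9 -5.6 -8 0 0 5.2 0;0 0 0 0 0 0 0;0 0 0 0 0 0 0"

```text
time: 4.15
position: [0.4315, 0.2411, 0.0774]
tool_rot: [0.441, -3.11, -0.001]
ft_force: [0.7, 0.7, 0.9]
grip_width: 1.003
grip_force: 0.0
```

```bash
python3 - <<'E'
from h import *
s=ctrl.get_state(); print(s['position'],s['tool_rot'],s['joint_positions'],s['ft_force'])
T=rot(s['tool_rot']); print(T[:,2],'yaw x',np.degrees(np.arctan2(T[1,0],T[0,0])))
print(np.array([.4367,.2329,.009])*1000-s['position']*1000)
E
```

```text
[0.43148101 0.24110353 0.07736863] [ 4.40723538e-01 -3.11041647e+00 -9.32711911e-04] [-0.75311107  0.07697479  0.19854672  1.97424343 -0.01775346  1.09180467
  1.30535169] [0.65074304 0.67573949 0.91445656]
[-1.89778051e-04  5.72844188e-04 -9.99999818e-01] yaw x -163.87057449029055
[  5.21899199  -8.20352642 -68.36862519]
```

Emit:
move_arm:
  increments: "1.3 -2.05 -11 0 0 0 60;1.3 -2.05 -11 0 0 0 60;1.3 -2.05 -11 0 0 0 60;1.3 -2.05 -11 0 0 0 60;0 0 -12 0 0 0 60;0 0 -12.4 0 0 0 60;0 0 0 0 0 0 60;0 0 0 0 0 0 90"
  grip_force: 15

```text
time: 4.82
position: [0.4366, 0.2313, 0.0075]
tool_rot: [0.441, -3.108, 0.002]
ft_force: [-0.1, 0.5, -0.2]
grip_width: 0.74
grip_force: 0.0
```

Emit:
move_arm:
  increments: "0 0 0 0 0 0 255;0 0 0 0 0 0 255;0 0 0 0 0 0 255;0 0 0 0 0 0 255;0 0 0 0 0 0 255;0 0 0 0 0 0 255;0 0 0 0 0 0 255;0 0 0 0 0 0 255"

```text
time: 5.48
position: [0.4373, 0.2321, 0.0089]
tool_rot: [-0.443, 3.11, 0.0]
ft_force: [-0.2, -0.2, 0.2]
grip_width: 0.166
grip_force: 0.0
```

```bash
python3 - <<'E'
from h import *
s=ctrl.get_state(); print(s['grip_width'],s['grip_force'])
p=ctrl.get_image('wrist'); pickle.dump(p,open('w2.pkl','wb')); save(p,'w2.png')
q=ctrl.get_image('side')
for x in (p,q): print([(np.round(a['centre'],4),a['score']) for a in ctrl.find_in('lens',x)])
print(project(p,s['position']))
E
```

```text
0.16592534173438475 0.0
[(array([0.4301, 0.2327, 0.0182]), 0.76)]
[(array([0.4364, 0.223 , 0.0192]), 0.57)]
[[284.4010793  245.95196891]]
```

View pics/w2.png

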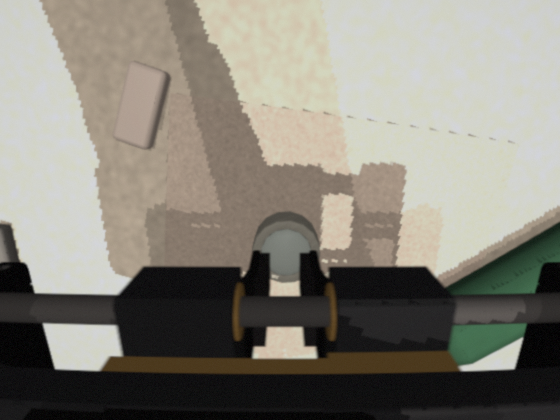

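```bash
python3 - <<'E'
from h import *
p=pickle.load(open('w2.pkl','rb')); C=cloud(p)
for v in range(205,300,8):
    print(v,' '.join('%4d/%3d'%(1000*C[v,u,0],1000*C[v,u,2]) for u in range(236,336,8)))
s=ctrl.get_state(); print(s['position'],s['tool_rot'],p['position'],rot(s['tool_rot']).T@(np.array(p['position'])-s['position']))
E
```

```text
205  422/  0  421/  0  420/  0  418/  0  416/  1  416/  0  414/  0  413/  0  411/  1  410/  1  408/  0  407/  0  405/  1
213  427/  1  426/  0  425/  0  423/  0  422/  0  419/  3  418/  4  416/  6  416/  1  415/  0  413/  0  412/  0  411/  0
221  432/  1  431/  1  429/  0  428/  0  423/ 12  419/ 18  418/ 19  417/ 19  416/ 15  418/  5  418/  0  417/  0  416/  0
229  437/  1  436/  1  434/  2  428/ 14  425/ 19  423/ 20  423/ 18  421/ 19  420/ 19  419/ 19  423/  1  422/  0  420/  1
237  443/  0  441/  0  439/  2  431/ 19  430/ 19  428/ 20  426/ 22  425/ 22  424/ 20  423/ 20  422/ 19  427/  2  425/  1
245  448/  0  447/  0  445/  1  435/ 21  434/ 21  432/ 22  431/ 22  430/ 22  429/ 21  428/ 21  427/ 20  432/  1  431/  1
253  454/  0  452/  1  451/  0  429/ 46  429/ 43  437/ 22  436/ 22  434/ 22  425/ 43  433/ 20  421/ 46  438/  0  436/  0
261  459/  0  458/  0  430/ 56  431/ 52  429/ 53  442/ 23  441/ 22  439/ 23  425/ 53  424/ 52  422/ 55  443/  0  442/  0
269  404/119  463/  1  429/ 65  430/ 62  430/ 60  447/ 21  445/ 23  445/ 21  426/ 58  424/ 61  422/ 64  449/  0  397/118
277  403/124  430/ 72  430/ 71  430/ 69  430/ 67  453/ 19  452/ 20  450/ 20  429/ 61  424/ 69  421/ 73  420/ 73  397/123
285  404/127  430/ 79  429/ 80  430/ 76  435/ 66  469/  0  467/  1  465/  2  432/ 62  424/ 76  422/ 80  421/ 79  397/127
293  406/128  408/122  429/ 86  430/ 82  439/ 66  475/  0  473/  0  471/  1  436/ 63  424/ 83  423/ 85  404/119  398/130
[0.4373187  0.23204498 0.00883487] [-4.42652191e-01  3.11020481e+00  1.46783556e-04] [0.36003691 0.20964919 0.20479799] [ 8.04499203e-02  7.14803819e-05 -1.95967841e-01]
```

```bash
python3 - <<'E'
from h import *
for n in ['wrist0','w1','w2']:
    p=pickle.load(open(n+'.pkl','rb')); 
    Rc=np.array([[0,-.95684,-.2906],[1,0,0],[0,-.2906,.95684]]); tc=np.array([.0804,0,-.1959])
    C=(cloud(p)-np.array(p['position']))@rot(p['orientation'])@Rc.T+tc
    m=(p['depth']>0)&(abs(C[...,1])<.06)&(C[...,0]<.02)&(C[...,0]>-.03)&(C[...,2]<.005 if n!='w2' else C[...,2]<-.018)&(C[...,2]>-.08)
    q=C[m]; print(n,len(q))
    for lo in np.arange(-.08,.005,.008):
        k=q[(q[:,2]>=lo)&(q[:,2]<lo+.008)]
        if len(k): print(round(lo,3),len(k),np.round(k.min(0),3),np.round(k.max(0),3),'y>0 inner',np.round(k[k[:,1]>0,1].min() if (k[:,1]>0).any() else -1,3))
E
```

```text
wrist0 3452
-0.08 655 [-0.009 -0.057 -0.08 ] [ 0.013  0.057 -0.072] y>0 inner 0.043
-0.072 581 [-0.009 -0.056 -0.072] [ 0.013  0.055 -0.064] y>0 inner 0.043
-0.064 651 [-0.001 -0.054 -0.064] [ 0.012  0.054 -0.056] y>0 inner 0.043
-0.056 576 [-0.006 -0.052 -0.056] [ 0.012  0.053 -0.048] y>0 inner 0.043
-0.048 576 [-0.009 -0.052 -0.048] [ 0.012  0.052 -0.04 ] y>0 inner 0.043
-0.04 413 [-0.01  -0.053 -0.04 ] [ 0.012  0.053 -0.033] y>0 inner 0.043
w1 3460
-0.08 652 [-0.009 -0.057 -0.08 ] [ 0.013  0.057 -0.072] y>0 inner 0.043
-0.072 581 [-0.009 -0.056 -0.072] [ 0.013  0.056 -0.064] y>0 inner 0.043
-0.064 663 [-0.001 -0.055 -0.064] [ 0.012  0.054 -0.056] y>0 inner 0.043
-0.056 570 [-0.006 -0.053 -0.056] [ 0.012  0.053 -0.048] y>0 inner 0.043
-0.048 576 [-0.009 -0.052 -0.048] [ 0.013  0.052 -0.04 ] y>0 inner 0.043
-0.04 418 [-0.009 -0.053 -0.04 ] [ 0.012  0.052 -0.033] y>0 inner 0.043
w2 2076
-0.08 317 [-0.009 -0.016 -0.079] [ 0.012  0.016 -0.072] y>0 inner 0.007
-0.072 444 [ 0.007 -0.018 -0.072] [ 0.013  0.018 -0.064] y>0 inner 0.007
-0.064 454 [-0.    -0.018 -0.064] [ 0.013  0.018 -0.056] y>0 inner 0.007
-0.056 359 [-0.003 -0.016 -0.056] [ 0.013  0.016 -0.048] y>0 inner 0.007
-0.048 323 [-0.008 -0.016 -0.048] [ 0.012  0.016 -0.04 ] y>0 inner 0.007
-0.04 179 [ 0.007 -0.016 -0.04 ] [ 0.012  0.016 -0.033] y>0 inner 0.007
```

Depth shows the finger tips ending about 33 mm behind the reported TCP, so the fingers shut above the lens without touching it. I'll open, then lower by the missing amount while watching the force.

Emit:
move_arm:
  increments: "0 0 0 0 0 0 50;0 0 0 0 0 0 50;0 0 0 0 0 0 50;0 0 0 0 0 0 50;0 0 0 0 0 0 50;0 0 0 0 0 0 50;0 0 0 0 0 0 50;0 0 0 0 0 0 50"

```text
time: 6.35
position: [0.4373, 0.2321, 0.0089]
tool_rot: [-0.443, 3.11, 0.0]
ft_force: [1.2, -0.1, 0.8]
grip_width: 0.55
grip_force: 0.0
```

Emit:
move_arm:
  increments: "0 0 -5 0 0 0 50;0 0 -5 0 0 0 50;0 0 -5 0 0 0 50;0 0 -5 0 0 0 50;0 0 -5 0 0 0 50;0 0 0 0 0 0 50;0 0 0 0 0 0 50;0 0 0 0 0 0 50"

```text
time: 7.02
position: [0.4374, 0.2321, -0.0161]
tool_rot: [-0.443, 3.11, 0.0]
ft_force: [1.0, -0.2, -0.2]
grip_width: 0.801
grip_force: 0.0
```

```bash
python3 - <<'E'
from h import *
s=ctrl.get_state(); print(s['position'],s['ft_force'])
p=ctrl.get_image('wrist'); pickle.dump(p,open('w3.pkl','wb')); save(p,'w3.png',(150,180,430,390),2)
E
```

```text
[ 0.43741968  0.23208925 -0.01614922] [ 1.01031872 -0.20876026 -0.16266748]
```

View pics/w3.png

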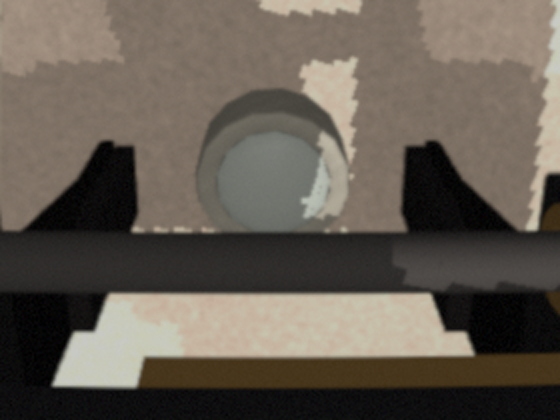

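Confirmed: the fingers straddle the lens (crop centre 273,175), centred, with no contact, though the reported TCP is below the bench. I'll lower 9 mm more and close.

Emit:
move_arm:
  increments: "0 0 -3 0 0 0 50;0 0 -3 0 0 0 50;0 0 -3 0 0 0 50;0 0 0 0 0 0 255;0 0 0 0 0 0 255;0 0 0 0 0 0 255;0 0 0 0 0 0 255;0 0 0 0 0 0 255"

```text
time: 7.73
position: [0.4374, 0.2322, -0.025]
tool_rot: [-0.443, 3.11, 0.0]
ft_force: [-0.7, -0.6, 0.0]
grip_width: 0.514
grip_force: 0.0
```

Emit:
move_arm:
  increments: "0 0 0 0 0 0 255;0 0 0 0 0 0 255;0 0 20 0 0 0 255;0 0 30 0 0 0 255;0 0 40 0 0 0 255;0 0 40 0 0 0 255;0 0 30 0 0 0 255;0 0 0 0 0 0 255"

```text
time: 8.4
position: [0.4413, 0.2345, 0.1419]
tool_rot: [-0.441, 3.099, 0.009]
ft_force: [1.5, -0.3, -0.4]
grip_width: 0.46
grip_force: 15.0
```

Emit:
move_arm:
  increments: "12.3 -29.9 13.6 1.03 -3.6 0 255;12.3 -29.9 13.6 1.03 -3.6 0 255;12.3 -29.9 13.6 1.03 -3.6 0 255;12.3 -29.9 13.6 1.03 -3.6 0 255;12.3 -29.9 13.6 1.03 -3.6 0 255;12.3 -29.9 13.6 1.03 -3.6 0 255;12.3 -29.9 13.6 1.03 -3.6 0 255;12.3 -29.9 13.6 1.03 -3.6 0 255"

```text
time: 9.07
position: [0.5098, 0.0562, 0.2184]
tool_rot: [-0.391, 2.73, 0.089]
ft_force: [-0.0, -0.1, 0.2]
grip_width: 0.458
grip_force: 15.0
```

Emit:
move_arm:
  increments: "0 0 0 0 0 0 255;0 0 0 0 0 0 255;0 0 0 0 0 0 255;0 0 0 0 0 0 255;0 0 0 0 0 0 255;0 0 0 0 0 0 255;0 0 0 0 0 0 255;0 0 0 0 0 0 255"

```text
time: 9.73
position: [0.5102, 0.0574, 0.219]
tool_rot: [-0.394, 2.729, 0.088]
ft_force: [0.2, -0.1, -1.0]
grip_width: 0.461
grip_force: 15.0
```

```bash
python3 - <<'E'
from h import *
s=ctrl.get_state(); print(s['position'],s['tool_rot'],s['joint_positions'])
T=rot(s['tool_rot']); print(T[:,2])
p=ctrl.get_image('wrist'); pickle.dump(p,open('w4.pkl','wb')); save(p,'w4.png')
c=cloud(p).reshape(-1,3)
m=(p['depth'].ravel()>0)&(abs(c[:,2]-.06)<.004)&(c[:,0]>.5)&(c[:,0]<.85)&(abs(c[:,1])<.2)
print('housing',m.sum(),cv2.minAreaRect((c[m,:2]*1000).astype(np.float32)))
for psi in (15.7,):
    ps=np.radians(psi); a=np.array([-.5*np.cos(ps),-.5*np.sin(ps),.866])
    k=(np.linalg.norm(c-[.517,-.012,.117],axis=1)<.045)
    q=c[k]; h=(q-[.517,-.012,.117])@a; hist=np.histogram(h,bins=np.arange(-.05,.045,.002)); print(list(zip(np.round(hist[1],3),hist[0])))
E
```

```text
[0.51016016 0.05742826 0.21901325] [-0.39377677  2.72941068  0.08828652] [-0.13499036 -0.30058826  0.0250724   2.07695664 -0.08017854  0.98577025
  1.77920708]
[ 0.36043254  0.11429146 -0.9257569 ]
housing 8531 ((635.6199340820312, 9.538475036621094), (153.36087036132812, 215.92857360839844), 61.193809509277344)
[(np.float64(-0.05), np.int64(0)), (np.float64(-0.048), np.int64(0)), (np.float64(-0.046), np.int64(0)), (np.float64(-0.044), np.int64(0)), (np.float64(-0.042), np.int64(6)), (np.float64(-0.04), np.int64(25)), (np.float64(-0.038), np.int64(25)), (np.float64(-0.036), np.int64(29)), (np.float64(-0.034), np.int64(28)), (np.float64(-0.032), np.int64(27)), (np.float64(-0.03), np.int64(38)), (np.float64(-0.028), np.int64(39)), (np.float64(-0.026), np.int64(41)), (np.float64(-0.024), np.int64(40)), (np.float64(-0.022), np.int64(50)), (np.float64(-0.02), np.int64(52)), (np.float64(-0.018), np.int64(37)), (np.float64(-0.016), np.int64(126)), (np.float64(-0.014), np.int64(213)), (np.float64(-0.012), np.int64(41)), (np.float64(-0.01), np.int64(34)), (np.float64(-0.008), np.int64(40)), (
[... 154 characters left out ...]
(0.002), np.int64(101)), (np.float64(0.004), np.int64(0)), (np.float64(0.006), np.int64(0)), (np.float64(0.008), np.int64(0)), (np.float64(0.01), np.int64(0)), (np.float64(0.012), np.int64(0)), (np.float64(0.014), np.int64(0)), (np.float64(0.016), np.int64(0)), (np.float64(0.018), np.int64(0)), (np.float64(0.02), np.int64(0)), (np.float64(0.022), np.int64(0)), (np.float64(0.024), np.int64(0)), (np.float64(0.026), np.int64(0)), (np.float64(0.028), np.int64(0)), (np.float64(0.03), np.int64(0)), (np.float64(0.032), np.int64(0)), (np.float64(0.034), np.int64(0)), (np.float64(0.036), np.int64(0)), (np.float64(0.038), np.int64(0)), (np.float64(0.04), np.int64(0)), (np.float64(0.042), np.int64(0))]
```

View pics/w4.png

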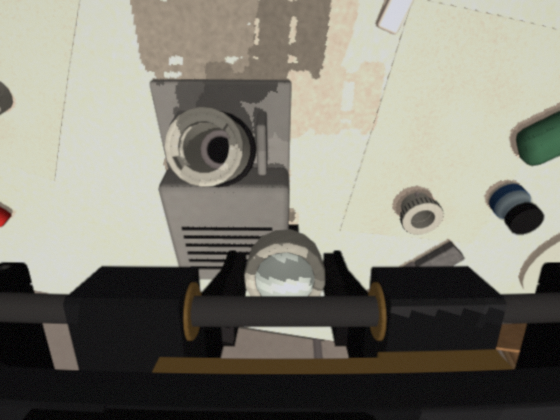

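The wrist picture shows the mouth at about (208,147), with notches on its rim, the lens held upright at (285,270) and the ring at (420,212). The arm stopped short because joint 2 reached its limit of −0.3. I'll fit the arm's kinematics and the mouth pose.

```bash
cat > kin.py <<'E'
import numpy as np
from scipy.optimize import least_squares
from scipy.spatial.transform import Rotation as R
def Rz(a): return R.from_rotvec([0,0,a]).as_matrix()
def Ry(a): return R.from_rotvec([0,a,0]).as_matrix()
def fk(q,P):
    h,L1,L2,Lt,e1,e2,e3=P
    M=Rz(-q[0]); x=np.array([0,0,h])+M@[e1,0,0]
    M=M@Ry(q[1])@Rz(-q[2]); x=x+M@[e2,0,L1]
    M=M@Ry(q[3]); x=x+M@[-e2,0,L2]
    M=M@Rz(-q[4])@Ry(q[5]); x=x+M@[e3,0,Lt]
    M=M@Rz(-q[6])
    return x,M
S=[([-1.2949,.3218,-.0701,1.4517,.0226,1.3708,-.0569],[.1681,.6273,.1879],[-.41,-3.1145,.003]),
([-0.77653681,0.15479218,0.24461055,1.78979964,-0.0352715,1.20180439,0.77712369],[0.48407894,0.26635105,0.1247587],[ 0.42504734,3.1099547,-0.00552663]),
([-0.75311107,0.07697479,0.19854672,1.97424343,-0.01775346,1.09180467,1.30535169],[0.43148101,0.24110353,0.07736863],[ 4.40723538e-01,-3.11041647e+00,-9.32711911e-04]),
([-0.13499036,-0.30058826,0.0250724,2.07695664,-0.08017854,0.98577025,1.77920708],[0.51016016,0.05742826,0.21901325],[-0.39377677,2.72941068,0.08828652])]
def res(P): return np.concatenate([fk(q,P)[0]-x for q,x,_ in S])
def fit():
    return least_squares(lambda P:np.concatenate([1000*res(P),np.array(P[4:])*2]),[.36,.42,.4,.3,0,0,0])
E
python3 - <<'E'
from kin import *
f=fit(); P=f.x; print(np.round(P,4),np.round(res(P)*1000,1))
for q,x,t in S:
    M=fk(q,P)[1]; T=R.from_rotvec(t).as_matrix(); print(np.round(M.T@T,3).tolist())
E
python3 - <<'E'
from h import *
from scipy.optimize import least_squares
p=pickle.load(open('w4.pkl','rb')); C=cloud(p); c=C.reshape(-1,3)
# rim: plane fit
ps=np.radians(15.8); a=np.array([-.5*np.cos(ps),-.5*np.sin(ps),.866]); m0=np.array([.517,-.012,.117])
k=(np.linalg.norm(c-m0,axis=1)<.045); h=(c-m0)@a; q=c[k&(abs(h)<.003)]
for _ in range(3):
    n=np.linalg.svd(q-q.mean(0))[2][2]; n*=np.sign(n[2]); d=(q-q.mean(0))@n; q=q[abs(d)<.0015]
print('normal',n,'tilt',np.degrees(np.arccos(n[2])),'psi',np.degrees(np.arctan2(-n[1],-n[0])),len(q))
print('mean h',((q-m0)@a).mean())
# circle outer
e1=np.cross(n,[0,0,1.]);e1/=np.linalg.norm(e1);e2=np.cross(n,e1)
uv=np.c_[(q-m0)@e1,(q-m0)@e2]; cc,r=cv2.minEnclosingCircle((uv*1000).astype(np.float32)); print('outer',cc,r)
rr=np.hypot(*(uv-np.array(cc)/1000).T); 
# inner edge by angle
ang=np.degrees(np.arctan2(uv[:,1]-cc[1]/1000,uv[:,0]-cc[0]/1000))
for b in range(-180,180,15):
    s=(ang>=b)&(ang<b+15); print(b,s.sum(),np.round(np.percentile(rr[s],[1,99])*1000,1) if s.any() else '',end='; ')
mouth=m0+e1*cc[0]/1000+e2*cc[1]/1000+n*((q-m0)@n).mean(); print('\nmouth',mouth,'e1',e1,'e2',e2, project(p,mouth))
# cheek/housing yaw
m=(p['depth'].ravel()>0)&(abs(c[:,2]-.06)<.003)&(c[:,0]>.52)&(c[:,0]<.75)
msk=m.reshape(420,560).astype(np.uint8)*255
lab=cv2.connectedComponentsWithStats(cv2.erode(msk,np.ones((5,5))))
print([ (s[4], np.round(ce)) for s,ce in zip(lab[2],lab[3])][:6])
L=1+np.argmax(lab[2][1:,4]); z=c[(lab[1]==L).ravel()]; print(cv2.minAreaRect((z[:,:2]*1000).astype(np.float32)))
f=p['frame'][90:210,150:300,::-1]; cv2.imwrite('pics/m4.png',cv2.resize(f,(750,600),interpolation=cv2.INTER_CUBIC))
E
```

```text
[ 0.256   0.3493  0.5012  0.2402 -0.0361 -0.0792 -0.1742] [-32.7   6.4   5.9  -5.    8.   -6.5  -7.2  13.1  -8.5  -3.9   6.7   9.1]
[[-0.0, -1.0, 0.0], [1.0, -0.0, 0.0], [-0.0, 0.0, 1.0]]
[[0.0, -1.0, -0.0], [1.0, 0.0, -0.0], [0.0, -0.0, 1.0]]
[[0.0, -1.0, -0.0], [1.0, 0.0, 0.0], [-0.0, -0.0, 1.0]]
[[0.0, -1.0, 0.0], [1.0, 0.0, 0.0], [-0.0, 0.0, 1.0]]
normal [-0.48299726 -0.13366372  0.86535984] tilt 30.076179786616603 psi 15.468792029637203 2532
mean h 0.0006986434410384836
outer (2.104980945587158, 1.075287938117981) 32.751583099365234
-180 115 [21.1 32.5]; -165 72 [21.4 32.2]; -150 60 [22.3 31.9]; -135 105 [21.2 32.1]; -120 108 [21.2 32.3]; -105 108 [21.3 32.4]; -90 106 [21.5 32.2]; -75 111 [21.2 32. ]; -60 109 [21.3 32.4]; -45 111 [21.3 32.3]; -30 116 [21.1 32.5]; -15 110 [21.4 32.3]; 0 120 [21.4 32.5]; 15 72 [21.8 32.7]; 30 64 [22.3 32.4]; 45 109 [21.1 32. ]; 60 119 [21.1 32.1]; 75 119 [21.2 32.4]; 90 117 [21.1 32.4]; 105 117 [21.1 32.3]; 120 116 [21.  32.3]; 135 119 [21.1 32.4]; 150 118 [21.  32.7]; 165 111 [21.4 32.5]; 
mouth [ 0.5152003  -0.01031395  0.1170729 ] e1 [-0.26671346  0.96377587  0.        ] e2 [-0.83401294 -0.23080312 -0.50115101] [[203.39931773 146.88097399]]
[(np.int32(230008), array([280., 209.])), (np.int32(3), array([251., 142.])), (np.int32(4763), array([223., 214.])), (np.int32(333), array([527., 222.])), (np.int32(26), array([243., 249.])), (np.int32(9), array([221., 257.]))]
((654.046630859375, 29.169334411621094), (123.55937194824219, 139.57630920410156), 16.099851608276367)
```

View pics/m4.png

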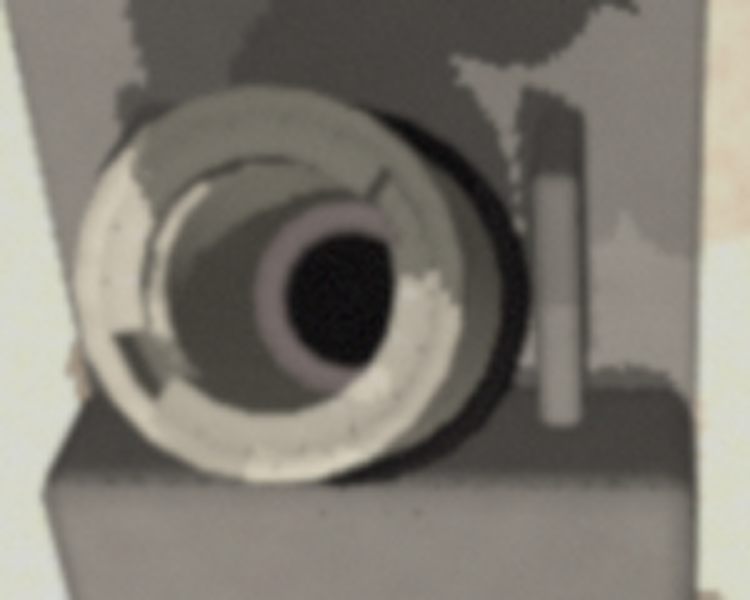

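```bash
cat >> kin.py <<'E'
def cols(q):
    M1=Rz(-q[0]); M2=M1@Ry(q[1]); M3=M2@Rz(-q[2]); M4=M3@Ry(q[3]); M5=M4@Rz(-q[4]); M6=M5@Ry(q[5]); M7=M6@Rz(-q[6])
    z=np.array([0,0,1.])
    return np.c_[z,M1[:,0],M2[:,2],M3[:,0],M4[:,0],M4[:,2],M6[:,0],M6[:,2]], M7@Rz(np.pi/2)
E
python3 - <<'E'
from kin import *
A=np.vstack([cols(q)[0] for q,_,_ in S]); b=np.concatenate([x for _,x,_ in S])
for lam in (1e-4,1e-3,1e-2):
    p0=np.array([.35,0,.4,0,0,.4,0,.3])
    p=p0+np.linalg.solve(A.T@A+lam**2*np.eye(8),A.T@(b-A@p0)); print(np.round(p,4),np.round((A@p-b)*1000,1))
for use in ([0,2,5,7],[0,1,2,5,7],[0,2,3,4,5,7],[0,2,5,6,7]):
    p,_,_,_=np.linalg.lstsq(A[:,use],b,rcond=None); print(use,np.round(p,4),np.round((A[:,use]@p-b)*1000,1))
for q,x,t in S:
    print(np.abs(cols(q)[1]-R.from_rotvec(t).as_matrix()).max().round(4))
E
python3 - <<'E'
from h import *
s=ctrl.get_state()
p=pickle.load(open('w4.pkl','rb'))
c=cloud(p).reshape(-1,3)
mo=np.array([.5152,-.0103,.1171]); ps=np.radians(15.7); n=np.array([-.5*np.cos(ps),-.5*np.sin(ps),.866]); e1=np.array([-np.sin(ps),np.cos(ps),0]); e2=np.cross(n,e1)
d=c-mo; u,v,h=d@e1,d@e2,d@n; r=np.hypot(u,v); an=np.degrees(np.arctan2(v,u))
k=(r>.0225)&(r<.0265)
out=[]
for b in range(-180,180,4):
    z=k&(an>=b)&(an<b+4); out.append((b,z.sum(),round(np.median(h[z])*1000,1) if z.any() else None))
print(out)
E
```

```text
[ 0.2801 -0.0385  0.2996  0.0317  0.1195  0.5851 -0.0127  0.1285] [-35.1   6.7   3.5  -1.8   6.4  -4.3  -7.6  11.4  -5.1  -3.3   6.6   5.9]
[ 0.2801 -0.0385  0.2996  0.0317  0.1194  0.585  -0.0128  0.1286] [-35.1   6.7   3.5  -1.8   6.4  -4.3  -7.6  11.4  -5.1  -3.3   6.6   5.9]
[ 0.2784 -0.0385  0.3044  0.0245  0.1159  0.5792 -0.023   0.1383] [-34.9   6.7   3.6  -2.1   6.5  -4.4  -7.6  11.5  -5.3  -3.3   6.8   6.2]
[0, 2, 5, 7] [0.2154 0.3849 0.5322 0.2794] [-29.   -0.2   6.5 -10.4  20.9  -0.4  -6.6  25.1  -2.8  -4.7  17.7  -3.3]
[0, 1, 2, 5, 7] [ 0.2327 -0.0573  0.4083  0.5873  0.3029] [-31.6   4.6  11.4  -4.1   8.8  -3.4  -5.3  12.6 -11.2  -6.2  17.8   3.2]
[0, 2, 3, 4, 5, 7] [0.3009 0.2382 0.0455 0.1796 0.5773 0.0315] [-35.2   6.7   1.5  -4.4  11.2  -2.3 -11.1  16.2   0.8  -0.6   2.1   0.1]
[0, 2, 5, 6, 7] [ 0.2097  0.3801  0.5097 -0.0222  0.2779] [-29.4  -1.5   2.2 -10.   21.   -1.3  -5.   26.   -1.5  -5.1  16.5   0.5]
0.0001
0.0
0.0
0.0
[(-180, np.int64(13), np.float64(-0.2)), (-176, np.int64(16), np.float64(-0.0)), (-172, np.int64(14), np.float64(-0.0)), (-168, np.int64(13), n
[... 2599 characters left out ...]
0.1)), (108, np.int64(11), np.float64(0.3)), (112, np.int64(10), np.float64(-0.3)), (116, np.int64(9), np.float64(-0.0)), (120, np.int64(10), np.float64(-0.2)), (124, np.int64(10), np.float64(-0.5)), (128, np.int64(11), np.float64(-0.1)), (132, np.int64(11), np.float64(0.4)), (136, np.int64(11), np.float64(-0.2)), (140, np.int64(8), np.float64(0.0)), (144, np.int64(12), np.float64(-0.2)), (148, np.int64(13), np.float64(0.1)), (152, np.int64(11), np.float64(-0.2)), (156, np.int64(14), np.float64(0.2)), (160, np.int64(13), np.float64(0.0)), (164, np.int64(11), np.float64(-0.5)), (168, np.int64(14), np.float64(-0.2)), (172, np.int64(14), np.float64(-0.3)), (176, np.int64(14), np.float64(-0.0))]
```

Notches are found 30° anticlockwise of the y axis. The mouth is at (0.5152, −0.0103, 0.1171) with yaw about 15.7°. Next I'll compute the pre-insert move.

```bash
cat >> h.py <<'E'
MO=np.array([.5152,-.0103,.1171]); PS=np.radians(15.7)
N=np.array([-.5*np.cos(PS),-.5*np.sin(PS),.8660]); E1=np.array([-np.sin(PS),np.cos(PS),0]); E2=np.cross(N,E1)
def togo(d,off=0.,ang=0.):
    """delta (mm, deg) from the state to: TCP at mouth+d*N (+off along E2), tool z=-N, tool x=E2 turned ang deg about tool z"""
    s=ctrl.get_state(); T=rot(s['tool_rot'])
    G=np.c_[E2,np.cross(-N,E2),-N]
    if G[:,0]@T[:,0]<0 and ang==0: print('flipped?')
    G=G@R.from_rotvec([0,0,np.radians(ang)]).as_matrix()
    dp=(MO+d*N+off*E2-s['position'])*1000
    print('pos',np.round(s['position'],4),'delta',np.round(dp,1),'rot',np.round(np.degrees(R.from_matrix(G@T.T).as_rotvec()),2),'axis h',round(1000*(s['position']-MO)@N,1),'lat',np.round([1000*(s['position']-MO)@E1,1000*(s['position']-MO)@E2],1),'q',np.round(s['joint_positions'],2),'F',np.round(s['ft_force'],1),'Fn',round(float(s['ft_force']@N),1),'w',round(float(s['grip_width']),3),'t',s['time'])
E
python3 -c "
from h import *
togo(.015); togo(-.01)"
```

```text
pos [0.5102 0.0571 0.2191] delta [ -2.2 -69.4 -89. ] rot [ 1.73 -7.6  -0.8 ] axis h 81.6 lat [ 66.2 -62.6] q [-0.13 -0.3   0.02  2.08 -0.08  0.99  1.78] F [-0.2 -0.5 -0.7] Fn -0.4 w 0.461 t 9.7833
pos [0.5102 0.0571 0.2191] delta [   9.8  -66.  -110.6] rot [ 1.73 -7.6  -0.8 ] axis h 81.6 lat [ 66.2 -62.6] q [-0.13 -0.3   0.02  2.08 -0.08  0.99  1.78] F [-0.2 -0.5 -0.7] Fn -0.4 w 0.461 t 9.7833
```

Emit:
move_arm:
  increments: "0 -8 -18 0 0 0 255;0 -8 -18 0 0 0 255;0 -8 -18 0 0 0 255;0 -8 -11 0.4 -1.9 -0.2 255;-0.5 -9 -6 0.4 -1.9 -0.2 255;-0.5 -9 -6 0.4 -1.9 -0.2 255;-0.6 -9.7 -6 0.4 -1.9 -0.2 255;-0.6 -9.7 -6 0 0 0 255"

```text
time: 10.45
position: [0.5114, -0.0112, 0.1311]
tool_rot: [-0.357, 2.618, 0.092]
ft_force: [-0.8, -0.4, -1.3]
grip_width: 0.461
grip_force: 15.0
```

```bash
python3 -c "
from h import *
togo(.015); togo(-.02)"
```

```text
pos [ 0.5114 -0.0112  0.1311] delta [-3.4 -1.1 -1. ] rot [ 0.31 -1.19  0.15] axis h 14.1 lat [ 0.1 -3.6] q [ 0.28 -0.29 -0.14  2.29 -0.36  0.7   2.2 ] F [-0.8 -0.4 -1.3] Fn -0.7 w 0.461 t 10.45
pos [ 0.5114 -0.0112  0.1311] delta [ 13.4   3.6 -31.3] rot [ 0.31 -1.19  0.15] axis h 14.1 lat [ 0.1 -3.6] q [ 0.28 -0.29 -0.14  2.29 -0.36  0.7   2.2 ] F [-0.8 -0.4 -1.3] Fn -0.7 w 0.461 t 10.45
```

Emit:
move_arm:
  increments: "2 0.5 -5 0.08 -0.3 0.04 255;2 0.5 -5 0.08 -0.3 0.04 255;2 0.5 -5 0.08 -0.3 0.04 255;2 0.5 -5 0.08 -0.3 0.04 255;2.7 0.8 -5.6 0 0 0 255;2.7 0.8 -5.7 0 0 0 255;0 0 0 0 0 0 255;0 0 0 0 0 0 255"

```text
time: 11.12
position: [0.5256, -0.0035, 0.1003]
tool_rot: [-0.367, 2.596, 0.101]
ft_force: [-0.4, -0.6, -0.1]
grip_width: 0.456
grip_force: 15.0
```

```bash
python3 -c "
from h import *
togo(-.029)
p=ctrl.get_image('wrist'); pickle.dump(p,open('w5.pkl','wb')); save(p,'w5.png',(180,150,390,330),3)"
```

```text
pos [ 0.5256 -0.0035  0.1003] delta [ 3.6 -2.9 -8.3] rot [-0.11 -0.06 -0.41] axis h -20.5 lat [ 3.7 -1.8] q [ 0.24 -0.23 -0.12  2.32 -0.4   0.59  2.24] F [-0.4 -0.6 -0.1] Fn 0.2 w 0.456 t 11.1167
```

View pics/w5.png

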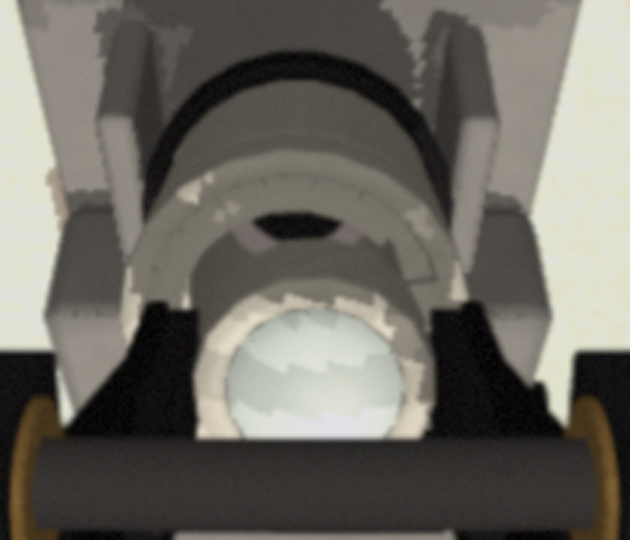

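The lens sits about 5 mm above the mouth. It is about 3.7 mm too far right (crop x 315 against barrel centre 298), which matches the state reading, so I'll correct that.

Emit:
move_arm:
  increments: "-0.2 -1.3 -0.3 0 0 -0.2 255;-0.2 -1.3 -0.3 0 0 -0.2 255;-0.1 -1.4 -0.3 0 0 0 255;0 0 0 0 0 0 255;0 0 0 0 0 0 255;0 0 0 0 0 0 255;0 0 0 0 0 0 255;0 0 0 0 0 0 255"

```text
time: 11.83
position: [0.5252, -0.0085, 0.1]
tool_rot: [-0.355, 2.597, 0.097]
ft_force: [0.0, 0.3, -0.6]
grip_width: 0.459
grip_force: 15.0
```

```bash
python3 -c "
from h import *
togo(-.029)"
```

```text
pos [ 0.5252 -0.0085  0.1   ] delta [ 4.   2.1 -8. ] rot [-0.09  0.01  0.09] axis h -19.9 lat [-0.9 -0.2] q [ 0.24 -0.23 -0.12  2.32 -0.4   0.59  2.25] F [ 0.   0.3 -0.6] Fn -0.6 w 0.459 t 11.8333
```

Emit:
move_arm:
  increments: "0 0.9 0 0 0 0 255;1 0.3 -2 0 0 0 255;1 0.3 -2 0 0 0 255;1 0.3 -2 0 0 0 255;1 0.3 -2 0 0 0 255;0 0 0 0 0 0 255;0 0 0 0 0 0 255;0 0 0 0 0 0 255"

```text
time: 12.5
position: [0.5292, -0.0063, 0.0919]
tool_rot: [-0.355, 2.597, 0.098]
ft_force: [1.0, 0.4, -0.2]
grip_width: 0.461
grip_force: 15.0
```

```bash
python3 -c "
from h import *
togo(-.029)"
```

```text
pos [ 0.5292 -0.0063  0.0919] delta [-0.  -0.   0.1] rot [-0.09 -0.    0.09] axis h -29.1 lat [0. 0.] q [ 0.24 -0.21 -0.12  2.32 -0.41  0.57  2.25] F [ 1.   0.4 -0.2] Fn -0.7 w 0.461 t 12.5
```

Emit:
move_arm:
  increments: "0 0 0 0 0 0 70;0 0 0 0 0 0 70;0 0 0 0 0 0 70;0 0 0 0 0 0 70;0 0 0 0 0 0 70;0 0 0 0 0 0 50;-2 0 4 0 0 0 50;-2 0 8 0 0 0 50"

```text
time: 13.17
position: [0.5241, -0.0061, 0.1031]
tool_rot: [-0.356, 2.599, 0.099]
ft_force: [0.0, 0.7, 1.0]
grip_width: 0.788
grip_force: 0.0
```

Emit:
move_arm:
  increments: "0 0 20 0 0 0 50;4 -8 15 0 0 0 50;16 -30 3 -1 3.6 0 50;16 -30 0 -1 3.6 0 50;16 -30 0 -1 3.6 0 50;16 -30 0 -1 3.6 0 50;16 -30 0 -1 3.6 0 50;16 -30 0 -1 3.6 0 50"

```text
time: 13.83
position: [0.626, -0.1965, 0.1434]
tool_rot: [-0.406, 2.984, 0.027]
ft_force: [0.9, 0.5, -0.3]
grip_width: 0.804
grip_force: 0.0
```

Emit:
move_arm:
  increments: "16 -30 -5 -1 3.6 0 50;8 -15 -5 -1 3.6 0 50;0 0 -5 0 0 0 50;0 0 0 0 0 0 50;0 0 0 0 0 0 50;0 0 0 0 0 0 50;0 0 0 0 0 0 50;0 0 0 0 0 0 50"

```text
time: 14.5
position: [0.6489, -0.2391, 0.1287]
tool_rot: [-0.425, 3.108, 0.003]
ft_force: [0.4, -0.9, 1.1]
grip_width: 0.805
grip_force: 0.0
```

```bash
cat >> h.py <<'E'
def circ(p,ctr,h,tol=.003,rad=.045):
    c=cloud(p).reshape(-1,3); q=c[(np.hypot(c[:,0]-ctr[0],c[:,1]-ctr[1])<rad)&(abs(c[:,2]-h)<tol)]
    cc,r=cv2.minEnclosingCircle((q[:,:2]*1000).astype(np.float32))
    return len(q),np.round(cc,1),round(r,1)
def st():
    s=ctrl.get_state(); T=rot(s['tool_rot']); print('pos',np.round(s['position']*1000,1),'z',np.round(T[:,2],3),'xdir',round(float(np.degrees(np.arctan2(T[1,0],T[0,0]))),1),'q',np.round(s['joint_positions'],2),'F',np.round(s['ft_force'],1),'w',round(float(s['grip_width']),3),'t',s['time']); return s
E
python3 -c "
from h import *
st()
p=ctrl.get_image('wrist'); pickle.dump(p,open('w6.pkl','wb'))
print(circ(p,(.578,-.26),.024),circ(p,(.45,-.246),.02))
print(project(p,[.578,-.26,.024]),project(p,[.45,-.246,.02]))
q=ctrl.get_image('scene')
for t in ['lens','spacer','filter']: print(t,[(np.round(a['centre'],3),round(a['score'],2)) for a in ctrl.find_in(t,q)][:2])
"
```

```text
pos [ 648.9 -239.1  128.7] z [ 0.004  0.002 -1.   ] xdir -164.4 q [ 0.32  0.43 -0.01  1.42 -0.    1.29  2.16] F [ 0.4 -0.9  1.1] w 0.805 t 14.5
(694, array([ 579. , -261.3]), 19.9) (0, array([0., 0.]), 0.0)
[[282.95722049 118.06055871]] [[343.68940959 -36.9982053 ]]
lens []
spacer []
filter [(array([0.589, 0.27 , 0.033]), 0.36)]
```

Emit:
move_arm:
  increments: "-23.3 -7.4 -20 0 0 0 50;-23.3 -7.4 -20 0 0 0 50;-23.3 -7.4 -20 0 0 0 50;0 0 -25 0 0 0 50;0 0 -25 0 0 0 50;0 0 -25 0 0 0 50;0 0 -12 0 0 0 50;0 0 -2.7 0 0 0 50"

```text
time: 15.42
position: [0.5771, -0.2606, -0.0256]
tool_rot: [0.425, -3.11, -0.008]
ft_force: [-0.2, 0.2, -0.0]
grip_width: 0.805
grip_force: 0.0
```

Emit:
move_arm:
  increments: "0 0 0 0 0 0 50;0 0 0 0 0 0 120;0 0 0 0 0 0 255;0 0 0 0 0 0 255;0 0 0 0 0 0 255;0 0 0 0 0 0 255;0 0 0 0 0 0 255;0 0 0 0 0 0 255"

```text
time: 16.08
position: [0.5796, -0.2617, -0.0223]
tool_rot: [-0.425, 3.11, 0.003]
ft_force: [-0.8, 0.4, 2.1]
grip_width: 0.444
grip_force: 15.0
```

```bash
python3 -c "
from h import *
st()
p=ctrl.get_image('side')
print([(np.round(a['centre'],3),round(a['score'],2)) for a in ctrl.find_in('spacer',p)][:2])
"
```

```text
pos [ 579.6 -261.7  -22.3] z [ 0.002  0.002 -1.   ] xdir -164.4 q [ 0.38  0.47  0.    1.7  -0.01  0.97  2.23] F [-0.8  0.4  2.1] w 0.444 t 16.0833
[(array([ 0.57 , -0.263,  0.011]), 0.77)]
```

Emit:
move_arm:
  increments: "0 0 38 0 0 0 255;0 0 40 0 0 0 255;0 0 40 0 0 0 255;-8 25 16 0 0 0 255;-8 32 16 1 -3.6 0 255;-8 32 16 1 -3.6 0 255;-8 32 0 1 -3.6 0 255;-8 32 0 1 -3.6 0 255"

```text
time: 16.85
position: [0.5398, -0.1074, 0.1447]
tool_rot: [-0.389, 2.849, 0.053]
ft_force: [0.0, 0.1, -0.4]
grip_width: 0.445
grip_force: 15.0
```

Emit:
move_arm:
  increments: "-8 32 0 1 -3.6 0 255;-8 32 0 1 -3.6 0 255;-6 25 0 1 -3.6 0 255;-2.4 9.4 -6 1 -3.6 0 255;0 0 -6 0.1 -0.1 0 255;0 0 -6 0 0 0 255;0 0 -6 0 0 0 255;0 0 0 0 0 0 255"

```text
time: 17.52
position: [0.5163, -0.011, 0.1193]
tool_rot: [-0.354, 2.595, 0.099]
ft_force: [0.1, -0.2, -1.0]
grip_width: 0.445
grip_force: 15.0
```

```bash
python3 -c "
from h import *
st();togo(0); togo(-.026)"
```

```text
pos [516.3 -11.  119.3] z [ 0.483  0.137 -0.865] xdir -164.5 q [ 0.27 -0.28 -0.13  2.32 -0.4   0.65  2.25] F [ 0.1 -0.2 -1. ] w 0.445 t 17.5167
pos [ 0.5163 -0.011   0.1193] delta [-1.1  0.7 -2.2] rot [-0.18  0.1   0.13] axis h 1.5 lat [-1.  -1.8] q [ 0.27 -0.28 -0.13  2.32 -0.4   0.65  2.25] F [ 0.1 -0.2 -1. ] Fn -0.9 w 0.445 t 17.5167
pos [ 0.5163 -0.011   0.1193] delta [ 11.5   4.2 -24.7] rot [-0.18  0.1   0.13] axis h 1.5 lat [-1.  -1.8] q [ 0.27 -0.28 -0.13  2.32 -0.4   0.65  2.25] F [ 0.1 -0.2 -1. ] Fn -0.9 w 0.445 t 17.5167
```

```bash
cat >> h.py <<'E'
def bore(p,hmax=-.008):
    c=cloud(p).reshape(-1,3)-MO; u,v,h=c@E1,c@E2,c@N; r=np.hypot(u,v)
    k=(p['depth'].ravel()>0)&(r<.0195)&(h<hmax)&(h>-.12)
    q=np.c_[u,v,h][k]*1000; print('bore pts',len(q)); 
    if len(q)>20:
        print('h hist',[(int(b),int(n)) for n,b in zip(*np.histogram(q[:,2],bins=np.arange(-110,0,2))) if n])
    return q
E
python3 -c "
from h import *
p=ctrl.get_image('wrist'); pickle.dump(p,open('w7.pkl','wb')); bore(p)"
```

```text
bore pts 751
h hist [(-62, 65), (-60, 289), (-58, 351), (-56, 46)]
```

The lens is lying home (rim at −59.5, dome at −56). Now I'll insert the spacer.

Emit:
move_arm:
  increments: "-0.6 1.5 0 0 0 0.1 255;2.5 0.6 -5 0 0 0 255;2.5 0.6 -5 0 0 0 255;2.5 0.6 -5 0 0 0 255;0 0 0 0 0 0 255;0 0 0 0 0 0 255;0 0 0 0 0 0 255;0 0 0 0 0 0 255"

```text
time: 18.23
position: [0.5225, -0.007, 0.104]
tool_rot: [-0.357, 2.595, 0.1]
ft_force: [0.3, -0.5, -0.7]
grip_width: 0.444
grip_force: 15.0
```

```bash
python3 -c "
from h import *
togo(-.026)"
```

```text
pos [ 0.5225 -0.007   0.104 ] delta [ 5.2  0.2 -9.5] rot [-0.2   0.09 -0.02] axis h -15.3 lat [ 1.2 -0.3] q [ 0.27 -0.24 -0.14  2.32 -0.41  0.6   2.25] F [ 0.3 -0.5 -0.7] Fn -0.7 w 0.444 t 18.2333
```

Emit:
move_arm:
  increments: "0.3 -1.2 0 0 0 0 255;1.2 0.3 -2.4 0 0 0 255;1.2 0.3 -2.4 0 0 0 255;1.2 0.4 -2.4 0 0 0 255;1.2 0.4 -2.4 0 0 0 255;0 0 0 0 0 0 255;0 0 0 0 0 0 255;0 0 0 0 0 0 255"

```text
time: 18.9
position: [0.5275, -0.0067, 0.0942]
tool_rot: [-0.357, 2.595, 0.1]
ft_force: [0.4, -0.1, -0.9]
grip_width: 0.447
grip_force: 15.0
```

```bash
python3 -c "
from h import *
togo(-.026)"
```

```text
pos [ 0.5275 -0.0067  0.0942] delta [ 0.2 -0.1  0.3] rot [-0.2   0.07 -0.02] axis h -26.2 lat [0.1 0.3] q [ 0.26 -0.21 -0.14  2.33 -0.42  0.58  2.26] F [ 0.4 -0.1 -0.9] Fn -0.9 w 0.447 t 18.9
```

Emit:
move_arm:
  increments: "0 0 0 0 0 0 70;0 0 0 0 0 0 70;0 0 0 0 0 0 70;0 0 0 0 0 0 70;0 0 0 0 0 0 70;0 0 0 0 0 0 50;-2 0 4 0 0 0 50;-2 0 8 0 0 0 50"

```text
time: 19.57
position: [0.5225, -0.0066, 0.1055]
tool_rot: [-0.357, 2.597, 0.101]
ft_force: [-0.6, -1.0, -0.0]
grip_width: 0.792
grip_force: 0.0
```

Emit:
move_arm:
  increments: "0 0 20 0 0 0 50;4 -12 15 0 0 0 50;2 -30 0 -1 3.6 0 50;0 -30 0 -1 3.6 0 50;0 -30 0 -1 3.6 0 50;-2 -30 0 -1 3.6 0 50;-2 -30 -5 -1 3.6 0 50;-2 -30 -10 -1 3.6 0 50"

```text
time: 20.23
position: [0.5247, -0.2013, 0.129]
tool_rot: [-0.408, 2.98, 0.029]
ft_force: [0.0, 0.0, -0.6]
grip_width: 0.802
grip_force: 0.0
```

Emit:
move_arm:
  increments: "-2 -26 -10 -1 3.6 0 50;0 0 -5 -1 3.6 0 50;0 0 0 0 0 0 50;0 0 0 0 0 0 50;0 0 0 0 0 0 50;0 0 0 0 0 0 50;0 0 0 0 0 0 50;0 0 0 0 0 0 50"

```text
time: 20.9
position: [0.5212, -0.2248, 0.1122]
tool_rot: [-0.426, 3.108, 0.007]
ft_force: [-0.4, -0.4, 0.0]
grip_width: 0.804
grip_force: 0.0
```

```bash
python3 -c "
from h import *
st()
p=ctrl.get_image('wrist'); pickle.dump(p,open('w8.pkl','wb'))
print(circ(p,(.45,-.246),.02),project(p,[.45,-.246,.02]))
"
```

```text
pos [ 521.2 -224.8  112.2] z [ 0.004  0.005 -1.   ] xdir -164.4 q [ 0.38  0.2  -0.02  1.76 -0.    1.18  2.21] F [-0.4 -0.4  0. ] w 0.804 t 20.9
(1856, array([ 449.7, -247.8]), 20.2) [[282.44548847 117.8609856 ]]
```

Emit:
move_arm:
  increments: "-23.8 -7.7 -20 -0.3 0.2 0 50;-23.8 -7.7 -20 0 0 0 50;-23.9 -7.6 -20 0 0 0 50;0 0 -25 0 0 0 50;0 0 -25 0 0 0 50;0 0 -16 0 0 0 50;0 0 -8 0 0 0 50;0 0 -3 0 0 0 50"

```text
time: 21.62
position: [0.449, -0.2473, -0.0268]
tool_rot: [0.426, -3.11, -0.002]
ft_force: [-0.0, 0.3, -0.1]
grip_width: 0.805
grip_force: 0.0
```

Emit:
move_arm:
  increments: "0 0 0 0 0 0 50;0 0 0 0 0 0 100;0 0 0 0 0 0 255;0 0 0 0 0 0 255;0 0 0 0 0 0 255;0 0 0 0 0 0 255;0 0 0 0 0 0 255;0 0 0 0 0 0 255"

```text
time: 22.28
position: [0.4503, -0.2479, -0.0253]
tool_rot: [0.427, -3.112, 0.0]
ft_force: [-0.3, 0.7, 2.2]
grip_width: 0.46
grip_force: 15.0
```

```bash
python3 -c "
from h import *
st()"
```

```text
pos [ 450.3 -247.9  -25.3] z [-0. -0. -1.] xdir -164.4 q [ 0.44  0.25  0.01  2.01 -0.    0.88  2.3 ] F [-0.3  0.7  2.2] w 0.46 t 22.2833
```

Emit:
move_arm:
  increments: "0 0 38 0 0 0 255;0 0 40 0 0 0 255;0 0 40 0 0 0 255;8 20 17 0 0 0 255;8 31 17 1 -3.6 0 255;8 31 17 1 -3.6 0 255;8 31 0 1 -3.6 0 255;8 31 0 1 -3.6 0 255"

```text
time: 22.95
position: [0.4913, -0.1027, 0.1451]
tool_rot: [-0.391, 2.851, 0.05]
ft_force: [-0.7, 0.0, -0.8]
grip_width: 0.454
grip_force: 15.0
```

Emit:
move_arm:
  increments: "8 31 0 1 -3.6 0 255;8 31 0 1 -3.6 0 255;6 20 0 1 -3.6 0 255;3 11.6 -6 1 -3.6 0 255;0 0 -7 0.1 -0.1 0 255;0 0 -7 0 0 0 255;0 0 -7 0 0 0 255;0 0 0 0 0 0 255"

```text
time: 23.62
position: [0.5152, -0.011, 0.1154]
tool_rot: [-0.355, 2.599, 0.096]
ft_force: [0.5, 0.5, -0.2]
grip_width: 0.459
grip_force: 15.0
```

```bash
python3 -c "
from h import *
togo(-.015);togo(-.029)
p=ctrl.get_image('wrist'); pickle.dump(p,open('w9.pkl','wb')); bore(p)"
```

```text
pos [ 0.5152 -0.011   0.1154] delta [  7.2   2.7 -11.2] rot [-0.03 -0.14  0.14] axis h -1.4 lat [-0.6  1. ] q [ 0.27 -0.27 -0.13  2.32 -0.4   0.64  2.24] F [ 0.5  0.5 -0.2] Fn -0.4 w 0.459 t 23.6167
pos [ 0.5152 -0.011   0.1154] delta [ 14.    4.6 -23.4] rot [-0.03 -0.14  0.14] axis h -1.4 lat [-0.6  1. ] q [ 0.27 -0.27 -0.13  2.32 -0.4   0.64  2.24] F [ 0.5  0.5 -0.2] Fn -0.4 w 0.459 t 23.6167
bore pts 713
h hist [(-62, 15), (-60, 106), (-58, 322), (-56, 51), (-54, 10), (-52, 9), (-50, 10), (-48, 12), (-46, 8), (-44, 12), (-42, 8), (-40, 6), (-38, 34), (-36, 109), (-34, 1)]
```

Spacer is seated (top at −35.5). Now the filter.

Emit:
move_arm:
  increments: "0.8 1 0.5 0 0 0.1 255;2.5 0.6 -4.5 0 0 0 255;2.5 0.6 -4.5 0 0 0 255;2.5 0.6 -4.5 0 0 0 255;0 0 0 0 0 0 255;0 0 0 0 0 0 255;0 0 0 0 0 0 255;0 0 0 0 0 0 255"

```text
time: 24.33
position: [0.5238, -0.0074, 0.1033]
tool_rot: [-0.358, 2.597, 0.097]
ft_force: [0.1, -0.8, -0.9]
grip_width: 0.459
grip_force: 15.0
```

```bash
python3 -c "
from h import *
togo(-.029)"
```

```text
pos [ 0.5238 -0.0074  0.1033] delta [  5.4   1.1 -11.3] rot [-0.03 -0.03 -0.01] axis h -16.5 lat [ 0.4 -0.9] q [ 0.26 -0.24 -0.14  2.32 -0.41  0.6   2.25] F [ 0.1 -0.8 -0.9] Fn -0.7 w 0.459 t 24.3333
```

Emit:
move_arm:
  increments: "-0.6 -0.7 -0.5 0 0 0 255;1.5 0.45 -2.7 0 0 0 255;1.5 0.45 -2.7 0 0 0 255;1.5 0.45 -2.7 0 0 0 255;1.5 0.45 -2.7 0 0 0 255;0 0 0 0 0 0 255;0 0 0 0 0 0 255;0 0 0 0 0 0 255"

```text
time: 25.0
position: [0.529, -0.0063, 0.0917]
tool_rot: [-0.358, 2.598, 0.097]
ft_force: [-0.1, -1.1, -0.5]
grip_width: 0.456
grip_force: 15.0
```

```bash
python3 -c "
from h import *
togo(-.029)"
```

```text
pos [ 0.529  -0.0063  0.0917] delta [ 0.1 -0.1  0.2] rot [-0.04 -0.06 -0.01] axis h -29.2 lat [0.1 0.2] q [ 0.26 -0.21 -0.14  2.32 -0.41  0.57  2.25] F [-0.1 -1.1 -0.5] Fn -0.2 w 0.456 t 25.0
```

Emit:
move_arm:
  increments: "0 0 0 0 0 0 70;0 0 0 0 0 0 70;0 0 0 0 0 0 70;0 0 0 0 0 0 70;0 0 0 0 0 0 70;0 0 0 0 0 0 50;-2 0 4 0 0 0 50;-2 0 8 0 0 0 50"

```text
time: 25.67
position: [0.524, -0.0061, 0.1031]
tool_rot: [-0.358, 2.6, 0.098]
ft_force: [1.0, -0.6, -0.2]
grip_width: 0.794
grip_force: 0.0
```

Emit:
move_arm:
  increments: "0 0 20 0 0 0 40;8 14 15 0 0 0 40;15 34 2 -1 3.6 0 40;15 34 0 -1 3.6 0 40;15 34 0 -1 3.6 0 40;15 34 0 -1 3.6 0 40;15 34 0 -1 3.6 0 40;15 34 0 -1 3.6 0 30"

```text
time: 26.33
position: [0.6245, 0.2123, 0.1426]
tool_rot: [-0.407, 2.984, 0.027]
ft_force: [0.7, 0.2, 1.2]
grip_width: 0.862
grip_force: 0.0
```

Emit:
move_arm:
  increments: "15 34 -5 -1 3.6 0 20;15 34 -5 -1 3.6 0 10;5 14 -5 0 0 0 0;0 0 0 0 0 0 0;0 0 0 0 0 0 0;0 0 0 0 0 0 0;0 0 0 0 0 0 0;0 0 0 0 0 0 0"

```text
time: 27.0
position: [0.6587, 0.2916, 0.128]
tool_rot: [-0.424, 3.109, 0.002]
ft_force: [0.5, 0.3, -0.5]
grip_width: 0.997
grip_force: 0.0
```

```bash
python3 -c "
from h import *
st()
p=ctrl.get_image('wrist'); pickle.dump(p,open('w10.pkl','wb'))
print(circ(p,(.5875,.2705),.035)); a,b=project(p,[.5875,.2705,.03])[0].astype(int); print(a,b)
save(p,'w10.png',(max(a-70,0),max(b-55,0),a+70,b+55),5)
q=ctrl.get_image('scene'); print([(np.round(x['centre'],3),round(x['score'],2)) for x in ctrl.find_in('filter',q)][:2])
"
```

```text
pos [658.7 291.6 128. ] z [ 0.004  0.002 -1.   ] xdir -164.5 q [-0.1   0.55 -0.53  1.32  0.28  1.34  1.22] F [ 0.5  0.3 -0.5] w 0.997 t 27.0
(2348, array([587.3, 269.9]), 27.4)
282 117
[]
```

View pics/w10.png

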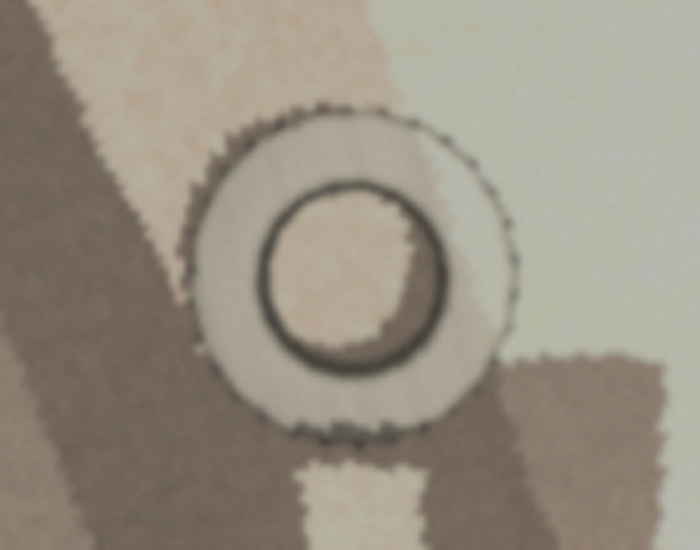

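The ring is at (587.3, 269.9) with its pins hidden under the flange. I'll look obliquely to see them.

Emit:
move_arm:
  increments: "-6.4 -2.1 -8 1.35 -4.8 0 0;-6.4 -2.1 -12 1.35 -4.8 0 0;-6.4 -2.1 -14 1.35 -4.8 0 0;-6.4 -2.1 -14 1.35 -4.8 0 0;-6.4 -2.1 -14 1.35 -4.8 0 0;-6.4 -2.1 -14 1.35 -4.8 0 0;0 0 0 0 0 0 0;0 0 0 0 0 0 0"

```text
time: 27.82
position: [0.6152, 0.2782, 0.0463]
tool_rot: [-0.361, 2.604, 0.093]
ft_force: [1.2, -0.3, 2.0]
grip_width: 0.998
grip_force: 0.0
```

```bash
python3 -c "
from h import *
st()
p=ctrl.get_image('wrist'); pickle.dump(p,open('w11.pkl','wb'))
a,b=project(p,[.5873,.27,.015])[0].astype(int); print(a,b)
save(p,'w11.png',(max(a-70,0),max(b-55,0),a+70,b+55),5)
"
```

```text
pos [615.2 278.2  46.3] z [ 0.475  0.133 -0.87 ] xdir -164.2 q [-0.08  0.19 -0.49  2.06  0.52  0.46  0.89] F [ 1.2 -0.3  2. ] w 0.998 t 27.8167
284 176
```

View pics/w11.png

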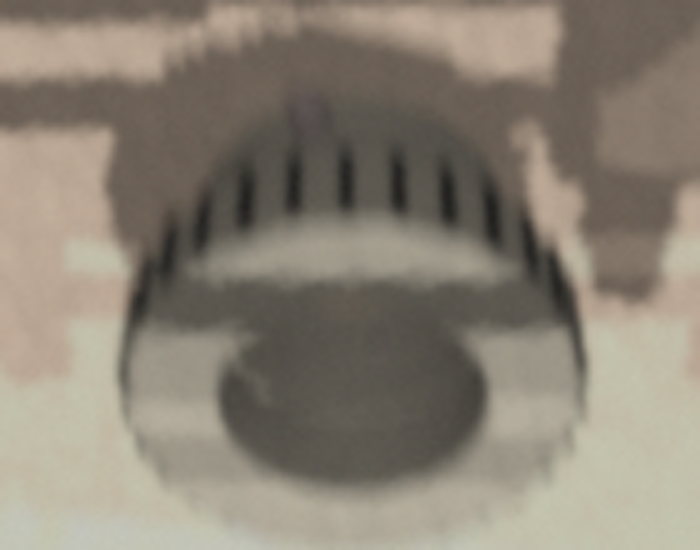

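A pin shows at crop (312,110), image pixel (276.4,143). I'll solve for its angle.

```bash
python3 -c "
from h import *
p=pickle.load(open('w11.pkl','rb'))
c=np.array([.5873,.2699])
for z,r in ((.008,.026),(.008,.0255)):
  th=np.radians(np.arange(150,250,1)); X=np.c_[c[0]+r*np.cos(th),c[1]+r*np.sin(th),0*th+z]
  d=np.linalg.norm(project(p,X)-[276.4,143],axis=1); i=d.argmin(); print(np.degrees(th[i]),d[i],project(p,X[i]))
# centre check: flange top circle in this picture
print(circ(p,c,.035))
L=cloud(p); print(np.round(L[143,270:284]*1000,1)[::3])
s=st(); T=rot(s['tool_rot'])
# untilt: delta rotation to z down with xdir as now
"
```

```text
207.0 7.638536258184309 [[275.1635223  135.46220463]]
207.0 6.904836637232395 [[275.34612226 136.1760634 ]]
(3668, array([586.7, 269.9]), 28.3)
[[572.  256.9   5.1]
 [568.  257.9  10.3]
 [567.3 259.5  10.6]
 [567.8 261.4   9.2]
 [568.6 263.5   7.4]]
pos [619.2 280.4  50.1] z [ 0.48   0.136 -0.867] xdir -164.3 q [-0.08  0.19 -0.49  2.05  0.52  0.46  0.89] F [1.  0.2 0.6] w 1.0 t 27.8667
```

The pin line is at about 208° in the world frame, agreed by depth and projection. I'll untilt and grasp the ring by its flange.

Emit:
move_arm:
  increments: "0 0 10 -1 3.6 0 0;-5.4 -1.8 10 -1 3.6 0 0;-5.4 -1.8 0 -1 3.6 0 0;-5.4 -1.8 0 -1 3.6 0 0;-5.4 -1.8 0 -1 3.6 0 0;-5.4 -1.8 0 -1 3.6 0 0;-5.4 -1.6 0 -1 3.6 0 0;0 0 0 -1.1 3.6 0 0"

```text
time: 28.53
position: [0.5899, 0.2715, 0.0734]
tool_rot: [-0.426, 3.111, 0.008]
ft_force: [0.0, -0.1, -1.2]
grip_width: 0.998
grip_force: 0.0
```

Emit:
move_arm:
  increments: "0 0 0 0 0 0 0;0 0 0 0 0 0 0;0 0 0 0 0 0 0;0 0 0 0 0 0 0;0 0 0 0 0 0 0;0 0 0 0 0 0 0;0 0 0 0 0 0 0;0 0 0 0 0 0 0"

```text
time: 29.2
position: [0.5871, 0.2704, 0.0701]
tool_rot: [-0.428, 3.111, 0.003]
ft_force: [0.6, 0.9, 0.5]
grip_width: 1.003
grip_force: 0.0
```

```bash
python3 -c "
from h import *
st()"
```

```text
pos [587.1 270.4  70.1] z [ 0.001  0.002 -1.   ] xdir -164.3 q [-0.04  0.45 -0.55  1.59  0.25  1.18  1.2 ] F [0.6 0.9 0.5] w 1.003 t 29.2
```

Emit:
move_arm:
  increments: "0 -0.5 -22 0 0 0 0;0 0 -22 0 0 0 0;0 0 -18 0 0 0 0;0 0 -12 0 0 0 0;0 0 -6 0 0 0 0;0 0 0 0 0 0 30;0 0 0 0 0 0 60;0 0 0 0 0 0 255"
  grip_force: 25

```text
time: 29.87
position: [0.5882, 0.2705, -0.0088]
tool_rot: [-0.427, 3.109, 0.005]
ft_force: [-1.0, 0.7, -0.2]
grip_width: 0.854
grip_force: 0.0
```

Emit:
move_arm:
  increments: "0 0 0 0 0 0 255;0 0 0 0 0 0 255;0 0 0 0 0 0 255;0 0 0 0 0 0 255;0 0 0 0 0 0 255;0 0 0 0 0 0 255;0 0 0 0 0 0 255;0 0 0 0 0 0 255"

```text
time: 30.53
position: [0.5877, 0.2701, -0.0096]
tool_rot: [-0.427, 3.111, 0.004]
ft_force: [-0.9, -0.1, 4.4]
grip_width: 0.596
grip_force: 25.0
```

```bash
python3 -c "
from h import *
st()"
```

```text
pos [587.7 270.1  -9.6] z [ 0.002  0.003 -1.   ] xdir -164.4 q [-0.06  0.53 -0.53  1.65  0.3   1.04  1.16] F [-0.9 -0.1  4.4] w 0.596 t 30.5333
```

Emit:
move_arm:
  increments: "0 0 38 0 0 0 255;0 0 38 0 0 0 255;0 0 38 0 0 0 255;0 0 38 0 0 0 255;-9 -33 2 0.8 -2.7 0 255;-9 -33 2 0.8 -2.7 0 255;-9 -33 2 0.8 -2.7 0 255;-9 -33 2 0.8 -2.7 0 255"

```text
time: 31.2
position: [0.5504, 0.1366, 0.1492]
tool_rot: [-0.402, 2.917, 0.047]
ft_force: [0.1, -0.6, -0.3]
grip_width: 0.588
grip_force: 25.0
```

Emit:
move_arm:
  increments: "-10 -37 0 0.8 -2.7 0 255;-10 -37 0 0.8 -2.7 0 255;-10 -37 0 0.8 -2.7 0 255;-10 -37 0 0.8 -2.7 0 255;0 -1.5 -6.5 0.4 -1.8 0 255;0 0 -6.5 0.4 -1.8 0 255;0 0 -6.5 0.4 -1.8 0 255;0 0 -6.5 0.4 -1.8 0 255"

```text
time: 31.87
position: [0.5105, -0.0121, 0.123]
tool_rot: [-0.358, 2.596, 0.097]
ft_force: [-0.4, -1.2, -0.3]
grip_width: 0.599
grip_force: 25.0
```

```bash
python3 -c "
from h import *
st(); togo(.005)
p=ctrl.get_image('wrist'); pickle.dump(p,open('w12.pkl','wb')); bore(p)"
```

```text
pos [510.5 -12.1 123. ] z [ 0.481  0.136 -0.866] xdir -164.3 q [ 0.35 -0.3  -0.2   2.32 -0.43  0.67  2.28] F [-0.4 -1.2 -0.3] w 0.599 t 31.8667
pos [ 0.5105 -0.0121  0.123 ] delta [ 2.3  1.1 -1.6] rot [-0.03  0.01 -0.02] axis h 7.6 lat [-0.5  1.3] q [ 0.35 -0.3  -0.2   2.32 -0.43  0.67  2.28] F [-0.4 -1.2 -0.3] Fn 0.1 w 0.599 t 31.8667
bore pts 585
h hist [(-20, 43), (-18, 351), (-16, 189), (-14, 2)]
```

Filter is flat (−15.5). Next I'll turn the ring 72° clockwise above the mouth so its pins line up with the notches.

Emit:
move_arm:
  increments: "2.3 1.1 -1.6 0 0 0 255;1.2 0.3 -2.1 3.15 0.9 -5.7 255;1.2 0.4 -2.2 3.15 0.9 -5.7 255;0 0 0 3.15 0.9 -5.7 255;0 0 0 3.15 0.9 -5.7 255;0 0 0 3.15 0.9 -5.7 255;0 0 0 3.15 0.9 -5.7 255;0 0 0 3.15 0.9 -5.7 255"

```text
time: 32.58
position: [0.5168, -0.0092, 0.1185]
tool_rot: [0.703, 2.577, 0.368]
ft_force: [0.3, -0.3, -0.3]
grip_width: 0.595
grip_force: 25.0
```

Emit:
move_arm:
  increments: "0 0 0 3.15 0.9 -5.7 255;0 0 0 3.15 0.9 -5.7 255;0 0 0 3.15 0.9 -5.7 255;0 0 0 3.15 0.9 -5.7 255;0 0 0 0 0 0 255;0 0 0 0 0 0 255;0 0 0 0 0 0 255;0 0 0 0 0 0 255"

```text
time: 33.25
position: [0.5161, -0.0096, 0.118]
tool_rot: [1.287, 2.399, 0.504]
ft_force: [-0.2, -1.1, 0.2]
grip_width: 0.592
grip_force: 25.0
```

```bash
python3 -c "
from h import *
st(); togo(-.008,ang=72.4)"
```

```text
pos [516.1  -9.6 118. ] z [ 0.479  0.135 -0.867] xdir 121.3 q [ 0.58 -0.28 -0.4   2.31 -0.53  0.68  1.1 ] F [-0.2 -1.1  0.2] w 0.592 t 33.25
pos [ 0.5161 -0.0096  0.118 ] delta [ 2.9  0.4 -7.9] rot [ 0.13 -0.11 -0.25] axis h 0.3 lat [ 0.4 -1.4] q [ 0.58 -0.28 -0.4   2.31 -0.53  0.68  1.1 ] F [-0.2 -1.1  0.2] Fn 0.4 w 0.592 t 33.25
```

Emit:
move_arm:
  increments: "-1 -0.7 -0.7 0.1 -0.1 -0.2 255;1.9 0.5 -3.5 0 0 0 255;1.9 0.5 -3.5 0 0 0 255;0 0 0 0 0 0 255;0 0 0 0 0 0 255;0 0 0 0 0 0 255;0 0 0 0 0 0 255;0 0 0 0 0 0 255"

```text
time: 33.92
position: [0.5188, -0.0095, 0.1104]
tool_rot: [1.293, 2.394, 0.507]
ft_force: [0.2, 0.7, -0.2]
grip_width: 0.591
grip_force: 25.0
```

```bash
python3 -c "
from h import *
togo(-.014,ang=72.4)"
```

```text
pos [ 0.5188 -0.0095  0.1104] delta [ 3.1  1.1 -5.4] rot [-0.01 -0.01  0.06] axis h -7.7 lat [-0.2  0.2] q [ 0.57 -0.27 -0.4   2.31 -0.53  0.65  1.09] F [ 0.2  0.7 -0.2] Fn -0.3 w 0.591 t 33.9167
```

Emit:
move_arm:
  increments: "1 0.4 -1.8 0 0 0 255;1 0.3 -1.8 0 0 0 255;1 0.3 -1.8 0 0 0 255;1 0.3 -1.8 0 0 0 255;0.7 0.2 -1.3 0 0 0 255;0 0 0 0 0 0 255;0 0 0 0 0 0 255;0 0 0 0 0 0 255"

```text
time: 34.58
position: [0.5235, -0.0079, 0.1017]
tool_rot: [1.293, 2.394, 0.507]
ft_force: [0.3, 0.1, -0.3]
grip_width: 0.599
grip_force: 25.0
```

```bash
python3 -c "
from h import *
togo(-.020,ang=72.4)"
```

```text
pos [ 0.5235 -0.0079  0.1017] delta [ 1.4  0.3 -1.9] rot [-0.02 -0.02  0.06] axis h -17.6 lat [0.  0.2] q [ 0.57 -0.24 -0.41  2.31 -0.53  0.62  1.09] F [ 0.3  0.1 -0.3] Fn -0.4 w 0.599 t 34.5833
```

Already 2.5 mm past rim contact with no force, so the pins are in the notches. I'll go on down to the filter.

Emit:
move_arm:
  increments: "1 0.3 -1.7 0 0 0 255;1 0.3 -1.7 0 0 0 255;1 0.3 -1.7 0 0 0 255;0.5 0.1 -0.9 0 0 0 255;0 0 0 0 0 0 255;0 0 0 0 0 0 255;0 0 0 0 0 0 255;0 0 0 0 0 0 255"

```text
time: 35.25
position: [0.527, -0.007, 0.0958]
tool_rot: [1.293, 2.394, 0.507]
ft_force: [0.3, -0.5, -0.9]
grip_width: 0.596
grip_force: 25.0
```

```bash
python3 -c "
from h import *
togo(-.0265,ang=72.4)"
```

```text
pos [ 0.527  -0.007   0.0958] delta [ 1.   0.3 -1.7] rot [-0.01 -0.01  0.07] axis h -24.6 lat [0. 0.] q [ 0.57 -0.22 -0.42  2.31 -0.53  0.6   1.09] F [ 0.3 -0.5 -0.9] Fn -0.8 w 0.596 t 35.25
```

Emit:
move_arm:
  increments: "0.5 0.1 -0.9 0 0 0 255;0 0 0 0 0 0 255;0 0 0 2.9 0.8 -5.2 255;0 0 0 2.9 0.8 -5.2 255;0 0 0 2.9 0.8 -5.2 255;0.1 0.05 -0.25 2.9 0.8 -5.2 255;0.1 0.05 -0.25 2.9 0.8 -5.2 255;0 0 0 0 0 0 255"

```text
time: 35.92
position: [0.5279, -0.0069, 0.0947]
tool_rot: [1.927, 2.032, 0.646]
ft_force: [-1.0, -0.0, 0.7]
grip_width: 0.593
grip_force: 25.0
```

```bash
python3 -c "
from h import *
togo(-.0275,ang=102.4); s=ctrl.get_state(); print('torque z',np.array(s['torque'])@-N, s['torque'])"
```

```text
pos [ 0.5279 -0.0069  0.0947] delta [ 0.5  0.3 -1.4] rot [-0.12  0.06  0.24] axis h -26.0 lat [-0.2 -0.2] q [ 0.65 -0.23 -0.49  2.31 -0.56  0.61  0.6 ] F [-1.  -0.   0.7] Fn 1.1 w 0.593 t 35.9167
torque z -0.01568591545750145 [-0.22307753  0.69464234  0.00264865]
```

Emit:
move_arm:
  increments: "0.15 0.05 -0.3 2.9 0.8 -5.2 255;0.2 0.05 -0.35 2.9 0.8 -5.2 255;0.2 0.05 -0.35 2.9 0.8 -5.2 255;0.2 0.05 -0.35 2.9 0.8 -5.2 255;0.2 0.05 -0.35 2.9 0.8 -5.2 255;0.2 0.05 -0.35 2.9 0.8 -5.2 255;0 0 0 0 0 0 255;0 0 0 0 0 0 255"

```text
time: 36.58
position: [0.5292, -0.0067, 0.0927]
tool_rot: [2.565, 1.404, 0.768]
ft_force: [-0.9, -0.7, 1.2]
grip_width: 0.597
grip_force: 25.0
```

```bash
python3 -c "
from h import *
togo(-.0285,ang=138.4); s=ctrl.get_state(); print('torque z',np.array(s['torque'])@-N, s['torque'])"
```

```text
pos [ 0.5292 -0.0067  0.0927] delta [-0.3  0.2 -0.3] rot [ 0.05  0.2  -0.06] axis h -28.3 lat [-0.3 -0.3] q [ 0.76 -0.23 -0.59  2.31 -0.61  0.61  0.01] F [-0.9 -0.7  1.2] Fn 1.6 w 0.597 t 36.5833
torque z 0.06337470622142113 [-0.20152303  0.54284592 -0.10038084]
```

Emit:
move_arm:
  increments: "0 0 0 1.45 0.4 -2.6 255;0 0 0 1.45 0.4 -2.6 255;0 0 0 1.45 0.4 -2.6 255;0 0 0 1.45 0.4 -2.6 255;0 0 0 0 0 0 255;0 0 0 0 0 0 255;0 0 0 0 0 0 255;0 0 0 0 0 0 255"

```text
time: 37.25
position: [0.529, -0.0066, 0.0925]
tool_rot: [2.745, 1.143, 0.796]
ft_force: [-1.2, -0.4, 2.7]
grip_width: 0.591
grip_force: 25.0
```

```bash
python3 -c "
from h import *
togo(-.0285,ang=150.4); s=ctrl.get_state(); print('torque z',np.array(s['torque'])@-N, s['torque'])"
```

```text
pos [ 0.529  -0.0066  0.0925] delta [-0.1  0.2 -0.1] rot [-0.02  0.18  0.08] axis h -28.4 lat [-0.2 -0.1] q [ 0.79 -0.23 -0.62  2.31 -0.62  0.62 -0.19] F [-1.2 -0.4  2.7] Fn 3.0 w 0.591 t 37.25
torque z -0.06086998515330103 [-0.36035921  0.6827565  -0.02333756]
```

Emit:
move_arm:
  increments: "0 0 0 1 0.3 -1.75 255;0 0 0 1 0.3 -1.75 255;0 0 0 1 0.3 -1.75 255;0 0 0 0 0 0 255;0 0 0 0 0 0 255;0 0 0 0 0 0 255;0 0 0 0 0 0 255;0 0 0 0 0 0 255"

```text
time: 37.92
position: [0.5294, -0.0066, 0.0928]
tool_rot: [2.827, 1.004, 0.806]
ft_force: [1.8, -1.4, 3.0]
grip_width: 0.598
grip_force: 25.0
```

```bash
python3 -c "
from h import *
togo(-.0285,ang=156.4); s=ctrl.get_state(); print('torque z',np.array(s['torque'])@-N, s['torque'])"
```

```text
pos [ 0.5294 -0.0066  0.0928] delta [-0.5  0.2 -0.4] rot [-0.12  0.14  0.18] axis h -28.4 lat [-0.3 -0.6] q [ 0.81 -0.23 -0.64  2.31 -0.63  0.62 -0.29] F [ 1.8 -1.4  3. ] Fn 1.9 w 0.598 t 37.9167
torque z -0.967372049289023 [-0.82841661 -0.12982549  0.63631838]
```

The torque of about 1 Nm marks the hard stop, roughly 84° of tool turn. I'll ease off, release and back away.

Emit:
move_arm:
  increments: "0 0 0 -0.5 -0.15 0.9 255;0 0 0 0 0 0 255;0 0 0 0 0 0 60;0 0 0 0 0 0 30;0 0 0 0 0 0 0;0 0 0 0 0 0 0;0 0 0 0 0 0 0;0 0 0 0 0 0 0"

```text
time: 38.58
position: [0.5283, -0.0063, 0.0918]
tool_rot: [2.817, 1.027, 0.803]
ft_force: [-0.1, -0.2, -0.5]
grip_width: 0.951
grip_force: 0.0
```

Emit:
move_arm:
  increments: "-2.4 -0.7 4.3 0 0 0 0;-4.8 -1.4 8.6 0 0 0 0;-4.8 -1.4 8.6 0 0 0 0;0 0 15 0 0 0 0;0 0 15 0 0 0 0;20 -5 10 0 0 0 0;30 -10 5 0 0 0 0;30 -10 0 0 0 0 0"

```text
time: 39.25
position: [0.5994, -0.0339, 0.1545]
tool_rot: [2.81, 1.031, 0.808]
ft_force: [0.6, -0.6, 0.6]
grip_width: 0.998
grip_force: 0.0
```

```bash
python3 -c "
from h import *
s=st(); p=ctrl.get_image('wrist'); pickle.dump(p,open('w13.pkl','wb'))
c=cloud(p).reshape(-1,3)-MO; h=c@N; r=np.hypot(c@E1,c@E2)
k=(p['depth'].ravel()>0)&(r<.034)&(h>-.005)&(h<.03); print(k.sum(), np.histogram(h[k]*1000,bins=np.arange(-5,30,1.5)))
t=k&(h>.01); X=(cloud(p).reshape(-1,3))[t]
if t.sum()>50:
  n=np.linalg.svd(X-X.mean(0))[2][2]; n*=np.sign(n[2]); print('tilt vs axis',np.degrees(np.arccos(n@N)),'u,v',cv2.minEnclosingCircle((np.c_[c@E1,c@E2][t]*1000).astype(np.float32)),np.median(h[t]))
print(project(p,MO))
"
```

```text
pos [599.4 -33.9 154.5] z [ 0.486  0.136 -0.863] xdir 43.6 q [ 0.48 -0.11 -0.31  2.1  -0.4   0.69 -0.45] F [ 0.6 -0.6  0.6] w 0.998 t 39.25
1980 (array([ 38,  48, 136, 193,  37,  39,  27,  49,  50,  48,  54,  61,  67,
       247, 827,  59,   0,   0,   0,   0,   0,   0,   0]), array([-5. , -3.5, -2. , -0.5,  1. ,  2.5,  4. ,  5.5,  7. ,  8.5, 10. ,
       11.5, 13. , 14.5, 16. , 17.5, 19. , 20.5, 22. , 23.5, 25. , 26.5,
       28. , 29.5]))
tilt vs axis 1.5222190350506442 u,v ((-10.304642677307129, 1.0796890258789062), 23.185741424560547) 0.016403843600144644
[[169.32980713 327.18434868]]
```

```bash
python3 -c "
from h import *
print(ctrl.close_job())"
```

```text
the job is handed in; nothing more can be done
None
```

The job is handed in at about 39 s: lens, spacer and filter each measured flat in the barrel, and the retaining ring is screwed clockwise to its hard stop. After release the ring's top stood about 16.4 mm above the rim, against the 16.5 mm expected when home.

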